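Jars from the rinse rack to the scan tray, in reverse order

TASK

First swing the sprung hold-down finger on the rinse rack up and right over until it stays folded back, while all four jars still stand in their coloured cups, and leave it folded back. Then move the four jars to the white tray, one standing upright in each well, in reverse order from left to right: the jar that stood at the left end of the cups ends at the right end of the tray, and so on. Keep the jars upright all along and leave everything released and at rest.

Things in the scene. Friction and masses are not known exactly. Their poses are not given: they have to be found in the camera images.
- jar_red_mid (a point): Centre of the loose round amber sample jar with the red screw lid: 70 mm tall, glass body 34 mm across, lid 36 mm across over the top 18 mm. This point is on its axis, 35 mm above its underside and 35 mm below the top of its lid; z points up along the jar. About 90 g.
- jar_yellow_mid (a point): Centre of the loose round amber sample jar with the yellow screw lid: 70 mm tall, glass body 34 mm across, lid 36 mm across over the top 18 mm. This point is on its axis, 35 mm above its underside and 35 mm below the top of its lid; z points up along the jar. About 90 g.
- jar_green_mid (a point): Centre of the loose round amber sample jar with the green screw lid: 70 mm tall, glass body 34 mm across, lid 36 mm across over the top 18 mm. This point is on its axis, 35 mm above its underside and 35 mm below the top of its lid; z points up along the jar. About 90 g.
- jar_blue_mid (a point): Centre of the loose round amber sample jar with the blue screw lid: 70 mm tall, glass body 34 mm across, lid 36 mm across over the top 18 mm. This point is on its axis, 35 mm above its underside and 35 mm below the top of its lid; z points up along the jar. About 90 g.
- cup_red: Fixed square open red cup; the jar with the red lid stands in it at the start. 60 mm square, 54 inside, 20 high, floor 3 thick. Origin at the centre of its underside, 12 mm above the bench. The four cups stand on the aluminium rinse rack in a row along y, 66 mm apart, in any colour order; 65 mm behind the 2nd from the left stands the finger's hinge, 100 mm high (folded back, 140 mm).
- cup_yellow: Fixed square open yellow cup; the jar with the yellow lid stands in it at the start. 60 mm square, 54 inside, 20 high, floor 3 thick. Origin at the centre of its underside, 12 mm above the bench. The four cups stand on the aluminium rinse rack in a row along y, 66 mm apart, in any colour order; 65 mm behind the 2nd from the left stands the finger's hinge, 100 mm high (folded back, 140 mm).
- cup_green: Fixed square open green cup; the jar with the green lid stands in it at the start. 60 mm square, 54 inside, 20 high, floor 3 thick. Origin at the centre of its underside, 12 mm above the bench. The four cups stand on the aluminium rinse rack in a row along y, 66 mm apart, in any colour order; 65 mm behind the 2nd from the left stands the finger's hinge, 100 mm high (folded back, 140 mm).
- cup_blue: Fixed square open blue cup; the jar with the blue lid stands in it at the start. 60 mm square, 54 inside, 20 high, floor 3 thick. Origin at the centre of its underside, 12 mm above the bench. The four cups stand on the aluminium rinse rack in a row along y, 66 mm apart, in any colour order; 65 mm behind the 2nd from the left stands the finger's hinge, 100 mm high (folded back, 140 mm).
- scan_tray: Fixed white tray, 68 mm (x) by 268 mm (y), 25 mm high, with four open wells in a row, centred at y = -99, -33, +33 and +99 mm (x = 0). Each well is 60 mm (x) by 62 mm (y) inside; walls 4 mm thick, floor 5 mm above the bench. Origin at the centre of its underside, z up; x away from the robot, y to its left, within 15 degrees.
- finger_bar (a point): Middle of orange bar (12 mm across, 30 long, along y) on the steel hold-down finger, 34 mm above the 2nd jar from the left. Shut, its axes are the rack's: x away from the robot, y left along the row, z up. Hinge line parallel to y, through x +65, z -28 mm. Swings up and away from the robot; about 1 N at the bar shuts it, unless past 1.7 rad: then it falls to its stop at 2.3 rad and stays.
There are look-alikes about, which are no part of the job. Leave any purple look-alike of the part that bears jar_red_mid alone. Leave any purple look-alike of the part that bears jar_yellow_mid alone.

How it is judged (in metres and radians):
On the way:
1. the finger is folded back past 1.9 rad while every jar still stands in its cup (angle between finger_bar's own z axis and vertical above 1.9 rad and distance between jar_red_mid and cup_red below 0.048 m and distance between jar_yellow_mid and cup_yellow below 0.048 m and distance between jar_green_mid and cup_green below 0.048 m and distance between jar_blue_mid and cup_blue below 0.048 m), for 0.3 s.
At the end, for the whole second after the job is handed in: Finger folded back past 1.9 rad. Each jar at rest in the well that mirrors its cup's place (leftmost cup to rightmost well and so on): within 16 mm of the well's centre in the tray's x and y, centre 35 to 45 mm above the tray's underside, tilted under 0.12 rad (angle between finger_bar's own z axis and vertical above 1.9 rad and x of jar_red_mid in the frame of scan_tray between -0.016 and 0.016 m and z of jar_red_mid in the frame of scan_tray between 0.035 and 0.045 m and angle between each of jar_red_mid, jar_yellow_mid, jar_green_mid, jar_blue_mid's own z axis and vertical below 0.12 rad and linear speed of each of jar_red, jar_yellow, jar_green, jar_blue below 0.02 m/s and ((y of cup_red in the frame of finger_bar between -0.152 and -0.112 m and y of jar_red_mid in the frame of scan_tray between 0.083 and 0.115 m) or (y of cup_red in the frame of finger_bar between -0.086 and -0.046 m and y of jar_red_mid in the frame of scan_tray between 0.017 and 0.049 m) or (y of cup_red in the frame of finger_bar between -0.02 and 0.02 m and y of jar_red_mid in the frame of scan_tray between -0.049 and -0.017 m) or (y of cup_red in the frame of finger_bar between 0.046 and 0.086 m and y of jar_red_mid in the frame of scan_tray between -0.115 and -0.083 m)) and x of jar_yellow_mid in the frame of scan_tray between -0.016 and 0.016 m and z of jar_yellow_mid in the frame of scan_tray between 0.035 and 0.045 m and ((y of cup_yellow in the frame of finger_bar between -0.152 and -0.112 m and y of jar_yellow_mid in the frame of scan_tray between 0.083 and 0.115 m) or (y of cup_yellow in the frame of finger_bar between -0.086 and -0.046 m and y of jar_yellow_mid in the frame of scan_tray between 0.017 and 0.049 m) or (y of cup_yellow in the frame of finger_bar between -0.02 and 0.02 m and y of jar_yellow_mid in the frame of scan_tray between -0.049 and -0.017 m) or (y of cup_yellow in the frame of finger_bar between 0.046 and 0.086 m and y of jar_yellow_mid in the frame of scan_tray between -0.115 and -0.083 m)) and x of jar_green_mid in the frame of scan_tray between -0.016 and 0.016 m and z of jar_green_mid in the frame of scan_tray between 0.035 and 0.045 m and ((y of cup_green in the frame of finger_bar between -0.152 and -0.112 m and y of jar_green_mid in the frame of scan_tray between 0.083 and 0.115 m) or (y of cup_green in the frame of finger_bar between -0.086 and -0.046 m and y of jar_green_mid in the frame of scan_tray between 0.017 and 0.049 m) or (y of cup_green in the frame of finger_bar between -0.02 and 0.02 m and y of jar_green_mid in the frame of scan_tray between -0.049 and -0.017 m) or (y of cup_green in the frame of finger_bar between 0.046 and 0.086 m and y of jar_green_mid in the frame of scan_tray between -0.115 and -0.083 m)) and x of jar_blue_mid in the frame of scan_tray between -0.016 and 0.016 m and z of jar_blue_mid in the frame of scan_tray between 0.035 and 0.045 m and ((y of cup_blue in the frame of finger_bar between -0.152 and -0.112 m and y of jar_blue_mid in the frame of scan_tray between 0.083 and 0.115 m) or (y of cup_blue in the frame of finger_bar between -0.086 and -0.046 m and y of jar_blue_mid in the frame of scan_tray between 0.017 and 0.049 m) or (y of cup_blue in the frame of finger_bar between -0.02 and 0.02 m and y of jar_blue_mid in the frame of scan_tray between -0.049 and -0.017 m) or (y of cup_blue in the frame of finger_bar between 0.046 and 0.086 m and y of jar_blue_mid in the frame of scan_tray between -0.115 and -0.083 m))); the robot touches nothing.
It fails at once if a jar is tipped by more than 0.6 rad (angle between any of jar_red_mid, jar_yellow_mid, jar_green_mid, jar_blue_mid's own z axis and vertical above 0.6 rad).
It also fails if it takes over 115 s, if anything falls off the work surface, if the arm or the gripper's body presses on something with over 40 N, if the wrist force passes 120 N, or if a joint passes its speed limit or range.

ROBOT

A 6-joint arm with a two-finger parallel gripper is mounted at the origin on the work surface. World frame = base frame: x ahead of the robot, y to its left, z up, the work surface at z = 0. Lengths are in m, angles in degrees, forces in N, time in s.
With the tool pointing down it reaches from about 0.4 to 0.825 m from the base axis. Payload 7 kg.
Tool frame: the origin (TCP) lies on the centre line of the jaws, within the pads' length; the fingertips stand 17 mm ahead of it and the grasp point (between the pads) lies 2 mm behind it; y points along the fingers, z is the direction in which the jaws open and shut, and the axes are right-handed (so a half turn about y gives the same grasp; the last joint's range is limited). The gripper opens to 88 mm and grips with 3 to 60 N. Pads are 19 mm wide; open, the fingers measure 130 mm over their backs; the gripper's body (78 mm by 193 mm) begins 47 mm behind the grasp point.
Start: joints at [-50.701, 20.546, 0.682, 0, -70.136, -16.507], TCP at [0.261, -0.622, 0.244] pointing down, gripper open.
Joint ranges: [-176.03, 176.03], [-82.01, 121.73], [-58.28, 71.71], [-173.87, 95.51], [-174.79, -0.11], [-173.66, 173.66]. Speed limits (degrees/s): [136.94, 136.94, 172.46, 180, 180, 180].

INTERFACE

Orientations are given as [roll, pitch, yaw] about the fixed x, y, z axes, in that order (R = Rz(yaw) Ry(pitch) Rx(roll)).
In Python, from plant import r, capture, camera_info gives the robot as it stands. The module is installed in compiled form; this text tells all that it offers.
- The arm moves only by the tool apply_moves, never from a script. Its argument "deltas" is a list of rows, each an object of numbers: "tx", "ty", "tz": the shift along the tool's x, y, z in m; "turn": the turn about the tool's y in rad; "gripper": the finger opening in m, from 0 to 0.0876. A call has 1 to 5 rows; each row is the pose to reach, as a shift and turn from the pose commanded when the call began, along the tool's axes at that moment; what a row does not reach only later rows make up. A row lasts 1/10 s, in which the tool goes at most 50 mm and 8.59 degrees, less where a joint would pass 70% of its speed; a pose out of reach is approached as far as the arm can. A call with a gripper value outside its range is refused whole. The fingers move at their own pace and stop on an object; "newtons" is the grip in N (left out, the last holds). Time passes only in rows, so rows that repeat a pose let the fingers close. It gives the time, the measured TCP pose, the force and the opening at its end, in the units of the state.
- r.get_state(): the state, without advancing time (a new reading comes with each control period).
- capture(name): name is "scene" or "side" or "wrist"; returns (picture, depth): 420x560x3 uint8, red, green, blue; 420x560 float32, m along the optical axis (not along the pixel's ray), 0 where there is no reading.
- camera_info(name): a dict with "K" (3x3 intrinsics, pixels), "k1" (the pictures are not rectified: a ray, as slopes to the right and down, at radius r is drawn at 1 + k1 r^2 times it, then the intrinsics apply), "eye" and "orientation" of the camera in the world; the wrist camera has in their place "tool_from_camera" (4x4, takes a point from camera to tool coordinates, whose origin is the TCP and whose axes are the tool frame's). Camera axes: x right, y up, looking along -z (the intrinsics and any distortion apply to the point x, -y, -z); pixel columns grow to the right and rows downward; lengths in m; the calibration is good to about 2 mm. A picture is of the moment at which its call begins: read the wrist's pose just before it. camera_info takes no time and is no camera call.
- r.close_job(): hands the job in, once; it reports no verdict.
The state is a dict: "time_s": time; "joints": joint angles; "qd": joint speeds; "joint_torque": joint torques, N m; "tcp_pos": TCP position; "eef_rot": TCP orientation; "contact_force": force on the tool from outside, world axes, zero at the start; "moment": the same for the moment, N m; "gripper_width": finger opening in m.
Only numpy, scipy, OpenCV 4.12 (cv2) and the standard library are available. Lean on these libraries where they do the work, as an engineer would, in place of code of your own. Each camera call takes 0.05 s, during which the arm holds its last target.

## Working session

There is one attempt and no reset: what is moved stays moved. The work goes in short steps, Python scripts to look and compute and a tool call to move; the robot and the scene stay as the last step left them, time stands still between calls to the robot, and variables do not carry over. Pictures are saved under pics/ and viewed, and the job is handed in when it is done.

Besides the shell and the picture viewer there is one more tool, called after "Call:" as name([rows], argument=value, ...), one row to a line, values as JSON. apply_moves: Moves the arm, as the interface text tells. Its arguments: {"type":"object","properties":{"deltas":{"type":"array","items":{"type":"object","properties":{"tx":{"type":"number"},"ty":{"type":"number"},"tz":{"type":"number"},"turn":{"type":"number"},"gripper":{"type":"number"}}}},"newtons":{"type":"number"}},"required":["deltas"]}

```bash
mkdir -p pics; python3 - <<'E'
from plant import r, capture, camera_info
import cv2
s=r.get_state(); print(s)
for n in ["scene","side","wrist"]:
    print(n,camera_info(n))
    p,d=capture(n)
    cv2.imwrite(f"pics/{n}0.png",p[:,:,::-1])
E
```

```text
{'time_s': 0.0, 'joints': array([-5.07012860e+01,  2.05910326e+01,  6.33070638e-01, -1.92800228e-02,
       -7.01361925e+01, -1.65060733e+01]), 'qd': array([ 0.06093196,  0.01006925, -0.0091559 , -0.00822802, -0.04139366,
       -0.0011348 ]), 'joint_torque': array([ 1.50246509e-03, -5.82718742e+01,  2.93056619e+01,  6.99717075e+00,
        6.89963999e-03, -1.65563106e-04]), 'tcp_pos': array([ 0.26127338, -0.62187557,  0.24262451]), 'eef_rot': array([-8.99045758e+01,  9.37586571e-03,  2.27860826e+01]), 'contact_force': array([-0.62493751, -1.0578711 , -0.82174966]), 'moment': array([0.01581455, 0.00846636, 0.01522871]), 'gripper_width': 0.08748713419357713}
scene {'K': array([[436.41590923,   0.        , 280.80829653],
       [  0.        , 436.41590923, 204.46515961],
       [  0.        ,   0.        ,   1.        ]]), 'k1': -0.04126410211217039, 'eye': array([1.14340928, 0.22162129, 0.77825519]), 'orientation': array([ 46.79390447,   0.46099906, 104.27297955])}
side {'K': array([[429.29534744,   0.        , 276.63688285],
       [  0.        , 429.29534744, 201.69278468],
       [  0.        ,   0.        ,   1.        ]]), 'k1': 0.018593698259810682, 'eye': array([-0.1257226 ,  0.78794895,  0.60999533]), 'orientation': array([ 6.14309619e+01,  1.34398483e-01, -1.44889700e+02])}
wrist {'K': array([[352.62008443,   0.        , 281.73395241],
       [  0.        , 352.62008443, 215.42715137],
       [  0.        ,   0.        ,   1.        ]]), 'k1': -0.03542121161527224, 'tool_from_camera': array([[-3.37963293e-04, -9.50547107e-01, -3.10580237e-01,
        -8.48273351e-02],
       [-4.14113267e-04,  3.10580361e-01, -9.50547036e-01,
        -1.41377037e-01],
       [ 9.99999857e-01, -1.92634610e-04, -4.98598930e-04,
        -8.11125692e-04],
       [ 0.00000000e+00,  0.00000000e+00,  0.00000000e+00,
         1.00000000e+00]])}
```

View pics/scene0.png

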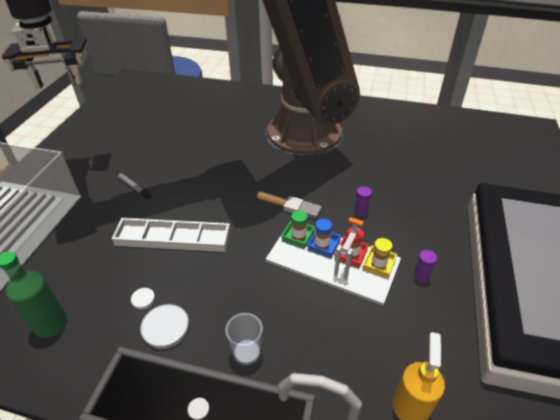

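View pics/side0.png

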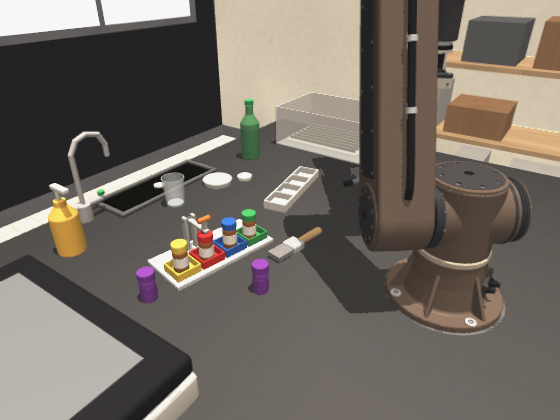

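View pics/wrist0.png

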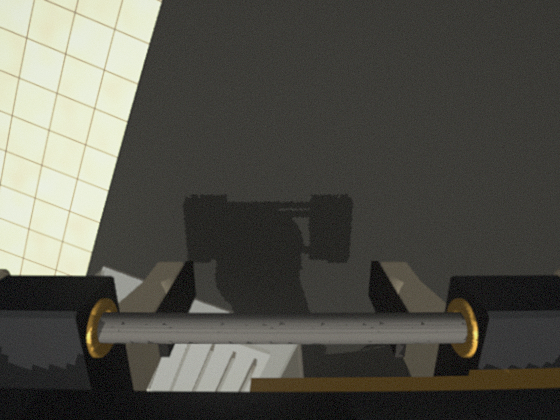

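The scene view shows the row with lids green (300,217), blue (323,228), red (355,240) and yellow (383,246), with the orange bar at (355,222). The tray is at (172,234). Two purple look-alikes stand at (363,202) and (426,266). Seen from the robot, left to right is yellow, red, blue, green. Next I'll measure positions.

```bash
cat > h.py <<'E'
from plant import r, capture, camera_info
import numpy as np, cv2
from scipy.spatial.transform import Rotation as R
F=np.diag([1,-1,-1.])
def pose():
    s=r.get_state(); T=np.eye(4); T[:3,:3]=R.from_euler('xyz',s['eef_rot'],degrees=True).as_matrix(); T[:3,3]=s['tcp_pos']; return T
def cam(name,T=None):
    c=camera_info(name)
    if name=='wrist':
        M=T@c['tool_from_camera']
    else:
        M=np.eye(4); M[:3,:3]=R.from_euler('xyz',c['orientation'],degrees=True).as_matrix(); M[:3,3]=c['eye']
    return c,M
def ray(name,uv,T=None):
    c,M=cam(name,T)
    d=cv2.undistortPoints(np.array([[uv]],float),c['K'],np.array([c['k1'],0,0,0]))[0,0]
    v=M[:3,:3]@(F@np.array([d[0],d[1],1])); return M[:3,3],v
def onplane(name,uv,z,T=None):
    e,v=ray(name,uv,T); return e+v*(z-e[2])/v[2]
def atdepth(name,uv,d,T=None):
    e,v=ray(name,uv,T); return e+v*d
def proj(name,P,T=None):
    c,M=cam(name,T)
    p=np.linalg.inv(M)[:3]@np.append(P,1); p=F@p
    q,_=cv2.projectPoints(p.reshape(1,1,3),np.zeros(3),np.zeros(3),c['K'],np.array([c['k1'],0,0,0])); return q[0,0]
def tri(obs):
    A=[];b=[]
    for e,v in obs:
        v=v/np.linalg.norm(v); P=np.eye(3)-np.outer(v,v); A.append(P); b.append(P@e)
    x,*_=np.linalg.lstsq(np.vstack(A),np.hstack(b),rcond=None); return x
def grab(name,fn):
    T=pose(); p,d=capture(name); cv2.imwrite('pics/%s.png'%fn,p[:,:,::-1]); np.savez('pics/%s.npz'%fn,p=p,d=d,T=T); return p,d,T
RNG={'yellow':(22,34),'red':(0,6),'green':(50,75),'blue':(105,122),'orange':(8,17),'purple':(130,160)}
def mask(p,col,smin=150,vmin=60):
    h=cv2.cvtColor(p,cv2.COLOR_RGB2HSV); lo,hi=RNG[col]
    m=cv2.inRange(h,(lo,smin,vmin),(hi,255,255))
    if col=='red': m|=cv2.inRange(h,(174,smin,vmin),(180,255,255))
    return m
E
python3 - <<'E'
from h import *
for n,x0,x1,y0,y1 in [('scene',250,450,180,300),('side',120,320,180,310)]:
    p=cv2.imread(f'pics/{n}0.png'); c=p[y0:y1,x0:x1]
    cv2.imwrite(f'pics/{n}0c.png',cv2.resize(c,None,fx=4,fy=4,interpolation=cv2.INTER_CUBIC))
    for col in RNG:
        m=mask(p[:,:,::-1],col); k,l,st,ce=cv2.connectedComponentsWithStats(m)
        for i in range(1,k):
            if st[i,4]>25: print(n,col,st[i],ce[i].round(1))
E
```

```text
scene yellow [364 238  33  38 524] [381.2 255. ]
scene yellow [420 362   6  14  69] [422.8 368.4]
scene yellow [434 369   5   9  37] [435.7 372.5]
scene red [351 229  18  38 261] [359.2 248.5]
scene red [341 255   5   7  29] [342.8 257.9]
scene green [292 211  15  11 125] [298.9 216.2]
scene green [302 227  12  16  42] [308.2 234.6]
scene green [283 229   8  10  39] [287.6 234.5]
scene green [  0 252  17  17 228] [  7.5 260. ]
scene blue [316 219  16  15 192] [323.3 225.6]
scene blue [307 232  34  22 249] [325.8 243.3]
scene orange [349 217  15   9  85] [355.9 221.1]
scene purple [358 187  13  11 112] [363.9 191.7]
scene purple [420 251  16  13 164] [427.7 256.8]
side yellow [ 48 206  29  16 199] [ 60.7 214.2]
side yellow [164 256  37  21 117] [182.6 266.9]
side red [197 230  16  14 166] [204.6 237. ]
side red [189 245  36  24 336] [209.1 256.9]
side blue [221 218  15  13 161] [228.5 223.7]
side blue [213 235  34  22 263] [232.2 245.8]
side orange [197 215  14   9  64] [203.3 218.6]
side orange [243 221  12   6  45] [248.9 223.7]
side orange [224 231  12   5  38] [229.6 232.9]
side orange [199 242  14   6  54] [205.6 244.9]
side orange [172 251  15   8  69] [179.4 255.3]
side orange [174 267  15   6  36] [180.4 269.8]
```

View pics/scene0c.png

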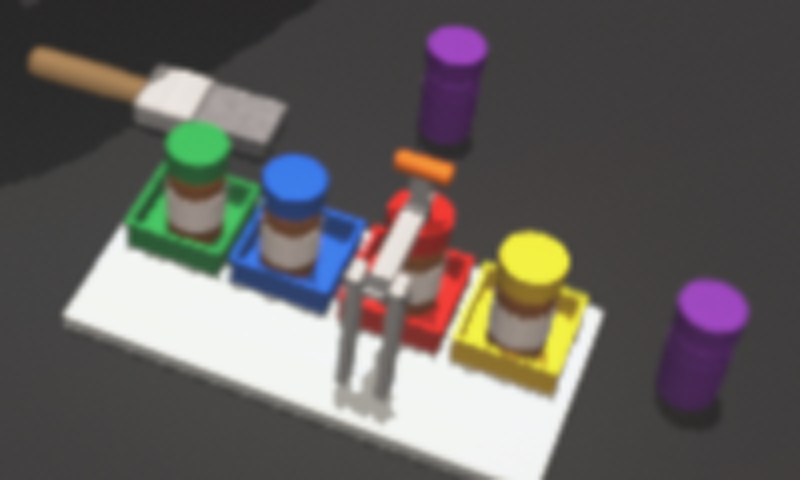

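View pics/side0c.png

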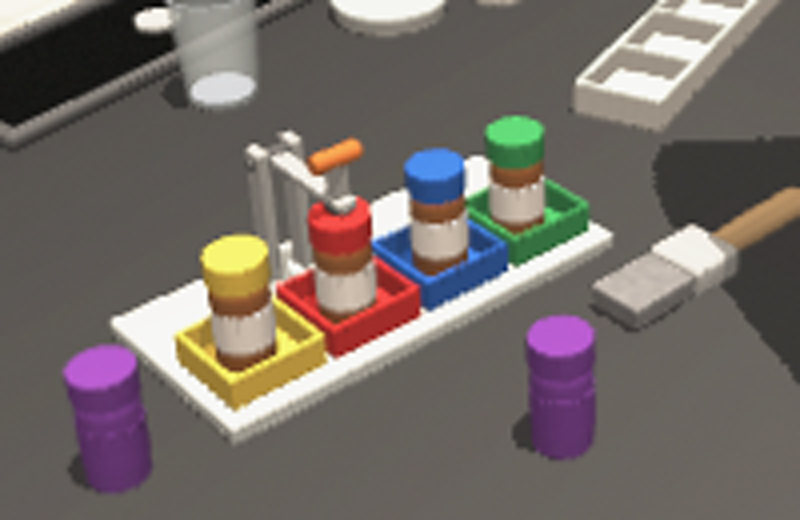

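```bash
python3 - <<'E'
from h import *
def s(u,v): return (250+u/4,180+v/4)
def d(u,v): return (120+u/4,180+v/4)
pts={'green':(s(199,138),d(515,131)),'blue':(s(296,175),d(435,165)),'yellow':(s(533,255),d(236,251)),'bar':(s(424,166),d(335,156)),'purpA':(s(457,45),d(561,335)),'purpB':(s(713,302),d(103,365))}
for k,(a,b) in pts.items():
    print(k,tri([ray('scene',a),ray('side',b)]).round(4), onplane('scene',a,.085).round(4),onplane('side',b,.085).round(4))
p=cv2.imread('pics/scene0.png')
for uv in [(119,219),(228,223),(226,249),(113,244)]: print('tray',onplane('scene',uv,.025).round(4))
for n,uv in [('faucet',(320,385)),('glass',(245,320)),('bottle',(8,260))]:
  print(n,onplane('scene',uv,.1).round(3))
E
```

```text
green [0.4527 0.0848 0.0856] [0.4514 0.0841 0.085 ] [0.4532 0.0851 0.085 ]
blue [0.4673 0.1428 0.0848] [0.4671 0.1425 0.085 ] [0.467  0.1435 0.085 ]
yellow [0.496  0.2747 0.0856] [0.4955 0.2748 0.085 ] [0.4967 0.2741 0.085 ]
bar [0.479  0.2111 0.1203] [0.4433 0.2105 0.085 ] [0.5227 0.1697 0.085 ]
purpA [0.319  0.2169 0.0695] [0.337 0.217 0.085] [0.3062 0.2333 0.085 ]
purpB [0.4929 0.3709 0.0708] [0.5061 0.3681 0.085 ] [0.4766 0.3817 0.085 ]
tray [ 0.5131 -0.3556  0.025 ]
tray [ 0.4615 -0.0898  0.025 ]
tray [ 0.5411 -0.0668  0.025 ]
tray [ 0.5905 -0.3275  0.025 ]
faucet [0.835 0.201 0.1  ]
glass [0.751 0.05  0.1  ]
bottle [ 0.738 -0.462  0.1  ]
```

```bash
cat >> h.py <<'E'
def go(x,y,z,yaw):
    # prints deltas from measured pose for a down-pointing tool
    s=r.get_state(); e=s['eef_rot']; p=s['tcp_pos']; a=np.radians(e[2])
    d=np.array([x,y,z])-p
    tx=d[0]*np.cos(a)+d[1]*np.sin(a); tz=-d[0]*np.sin(a)+d[1]*np.cos(a)
    dy=(yaw-e[2]+180)%360-180
    print('tx %.4f ty %.4f tz %.4f turn %.4f | pos %s rot %s F %s t %.2f w %.4f j %s'%(tx,-d[2],tz,-np.radians(dy),p.round(4),e.round(2),s['contact_force'].round(1),s['time_s'],s['gripper_width'],s['joints'].round(1)))
E
python3 -c "
from h import *
go(.46,-.21,.30,11)"
```

```text
tx 0.3427 ty -0.0572 tz 0.3029 turn 0.2057 | pos [ 0.2613 -0.622   0.2428] rot [-8.993e+01  1.000e-02  2.278e+01] F [ 0.7 -0.1 -0.6] t 0.15 w 0.0874 j [-50.7  20.6   0.6  -0.  -70.1 -16.5]
```

Call:
apply_moves([
  {"tx": 0.343, "ty": -0.057, "tz": 0.303, "turn": 0.206},
  {"tx": 0.343, "ty": -0.057, "tz": 0.303, "turn": 0.206},
  {"tx": 0.343, "ty": -0.057, "tz": 0.303, "turn": 0.206},
  {"tx": 0.343, "ty": -0.057, "tz": 0.303, "turn": 0.206},
  {"tx": 0.343, "ty": -0.057, "tz": 0.303, "turn": 0.206},
])

```text
invalid input at $.deltas[0]: expected keys tx, ty, tz, turn, gripper
```

```bash
python3 -c "
from h import *
go(.46,-.21,.30,11)"
```

```text
tx 0.3427 ty -0.0572 tz 0.3029 turn 0.2057 | pos [ 0.2613 -0.622   0.2428] rot [-8.993e+01  1.000e-02  2.278e+01] F [ 0.7 -0.1 -0.6] t 0.15 w 0.0874 j [-50.7  20.6   0.6  -0.  -70.1 -16.5]
```

Every row needs all five keys, so I'll include the gripper value.

Call:
apply_moves([
  {"tx": 0.343, "ty": -0.057, "tz": 0.303, "turn": 0.206, "gripper": 0.06},
  {"tx": 0.343, "ty": -0.057, "tz": 0.303, "turn": 0.206, "gripper": 0.06},
  {"tx": 0.343, "ty": -0.057, "tz": 0.303, "turn": 0.206, "gripper": 0.06},
  {"tx": 0.343, "ty": -0.057, "tz": 0.303, "turn": 0.206, "gripper": 0.06},
  {"tx": 0.343, "ty": -0.057, "tz": 0.303, "turn": 0.206, "gripper": 0.06},
], newtons=10)

```text
time_s: 0.65
tcp_pos: [0.3693, -0.3975, 0.2745]
eef_rot: [-90.0, 0.0, 11.0]
contact_force: [0.8, -0.5, 0.2]
gripper_width: 0.0604
```

```bash
python3 -c "
from h import *
go(.46,-.21,.30,11)"
```

```text
tx 0.1247 ty -0.0255 tz 0.1669 turn -0.0005 | pos [ 0.3693 -0.3975  0.2745] rot [-89.99   0.    10.97] F [ 0.8 -0.5  0.2] t 0.65 w 0.0604 j [-26.4   6.9 -13.3  -0.  -69.8 -52.6]
```

Call:
apply_moves([
  {"tx": 0.125, "ty": -0.0255, "tz": 0.167, "turn": 0, "gripper": 0.06},
  {"tx": 0.125, "ty": -0.0255, "tz": 0.167, "turn": 0, "gripper": 0.06},
  {"tx": 0.125, "ty": -0.0255, "tz": 0.167, "turn": 0, "gripper": 0.06},
  {"tx": 0.125, "ty": -0.0255, "tz": 0.167, "turn": 0, "gripper": 0.06},
  {"tx": 0.125, "ty": -0.0255, "tz": 0.167, "turn": 0, "gripper": 0.06},
])

```text
time_s: 1.15
tcp_pos: [0.4617, -0.2081, 0.3007]
eef_rot: [-90.0, -0.1, 11.2]
contact_force: [-0.8, -1.0, -0.5]
gripper_width: 0.0599
```

```bash
python3 -c "
from h import *
grab('wrist','w1')
go(.44,.19,.30,-12.8)"
```

```text
tx 0.0564 ty 0.0005 tz 0.3952 turn 0.4191 | pos [ 0.4615 -0.2086  0.3005] rot [-9.000e+01 -8.000e-02  1.121e+01] F [1.  0.3 0. ] t 1.20 w 0.0603 j [ -2.1   2.5 -14.9  -0.  -72.6 -76.7]
```

View pics/w1.png

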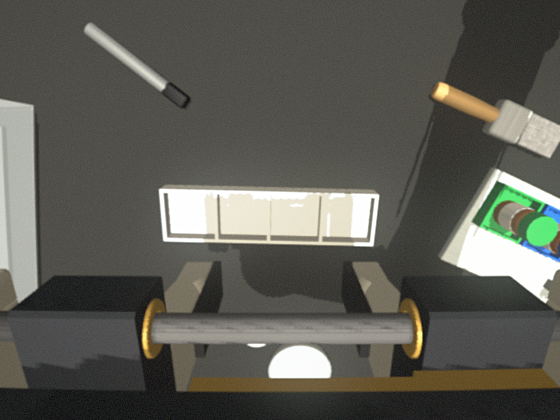

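The tray is fully visible, with its rim corners at about (160,186), (377,190), (376,245) and (161,243). I'll fit those and move over the rack.

```bash
python3 - <<'E'
from h import *
f=np.load('pics/w1.npz'); p,T=f['p'],f['T']
h=cv2.cvtColor(p,cv2.COLOR_RGB2HSV)
m=((h[:,:,2]>110)).astype(np.uint8)*255
k,l,st,ce=cv2.connectedComponentsWithStats(m)
for i in range(1,k):
    if st[i,4]>300: print(st[i],ce[i])
i=l[187:190,200].max() or l[189,205]
print(i)
c=np.argwhere(l==i)[:,::-1]
hull=cv2.convexHull(c.astype(np.int32))[:,0]
W=np.array([onplane('wrist',q,.025,T)[:2] for q in hull]).astype(np.float32)
print('rect',cv2.minAreaRect(W*1000))
for q in [(160,186),(377.5,190.5),(376,245.5),(161,243.5)]: print(onplane('wrist',q,.025,T).round(4))
E
```

```text
[  84   23   83   68 1244] [124.75482315  56.13987138]
[ 432   82  128   77 3626] [505.78102592 119.9823497 ]
[   0   99   38  211 6700] [ 17.62626866 197.72074627]
[ 440  168  120  142 9067] [509.6381383  237.13521562]
[  158   184   222    63 12435] [268.46015279 214.97217531]
[ 165  262   47   50 1441] [186.71825121 286.83414296]
[ 353  262   46   50 1426] [376.65638149 286.89831697]
[142 301  12  57 340] [146.52352941 330.67352941]
[411 302  12  56 349] [417.01432665 332.27507163]
[ 151  320  263   71 8129] [288.10493296 341.50424406]
5
rect ((516.6770629882812, -214.79458618164062), (76.30001068115234, 271.5738830566406), 9.87081527709961)
[ 0.5047 -0.3511  0.025 ]
[ 0.4587 -0.0902  0.025 ]
[ 0.5292 -0.0719  0.025 ]
[ 0.5803 -0.3432  0.025 ]
```

Call:
apply_moves([
  {"tx": 0.0565, "ty": 0, "tz": 0.395, "turn": 0.419, "gripper": 0.06},
  {"tx": 0.0565, "ty": 0, "tz": 0.395, "turn": 0.419, "gripper": 0.06},
  {"tx": 0.0565, "ty": 0, "tz": 0.395, "turn": 0.419, "gripper": 0.06},
  {"tx": 0.0565, "ty": 0, "tz": 0.395, "turn": 0.419, "gripper": 0.06},
  {"tx": 0.0565, "ty": 0, "tz": 0.395, "turn": 0.419, "gripper": 0.06},
])

```text
time_s: 1.7
tcp_pos: [0.4486, 0.0148, 0.2999]
eef_rot: [-90.0, -0.0, -13.2]
contact_force: [1.7, 0.3, 0.4]
gripper_width: 0.0601
```

```bash
python3 -c "
from h import *
go(.44,.19,.30,-12.8)"
```

```text
tx -0.0484 ty -0.0001 tz 0.1686 turn -0.0071 | pos [0.4486 0.0148 0.2999] rot [-90.   -0.  -13.2] F [1.7 0.3 0.4] t 1.70 w 0.0601 j [  27.2   -3.5  -20.9   -0.   -72.6 -130.4]
```

Call:
apply_moves([
  {"tx": -0.0485, "ty": 0, "tz": 0.1685, "turn": -0.007, "gripper": 0.06},
  {"tx": -0.0485, "ty": 0, "tz": 0.1685, "turn": -0.007, "gripper": 0.06},
  {"tx": -0.0485, "ty": 0, "tz": 0.1685, "turn": -0.007, "gripper": 0.06},
  {"tx": -0.0485, "ty": 0, "tz": 0.1685, "turn": -0.007, "gripper": 0.06},
  {"tx": -0.0485, "ty": 0, "tz": 0.1685, "turn": -0.007, "gripper": 0.06},
])

```text
time_s: 2.2
tcp_pos: [0.4399, 0.1912, 0.2993]
eef_rot: [-90.0, 0.0, -12.5]
contact_force: [0.0, -0.2, -0.3]
gripper_width: 0.0597
```

```bash
python3 -c "
from h import *
grab('wrist','w2')
go(.44,.19,.30,-12.8)"
```

```text
tx 0.0001 ty -0.0007 tz 0.0002 turn 0.0051 | pos [0.4398 0.1898 0.2993] rot [-9.007e+01  5.000e-02 -1.251e+01] F [-0.8 -1.3  0. ] t 2.25 w 0.0598 j [  46.9   -0.2  -17.8   -0.   -72.5 -149.4]
```

View pics/w2.png

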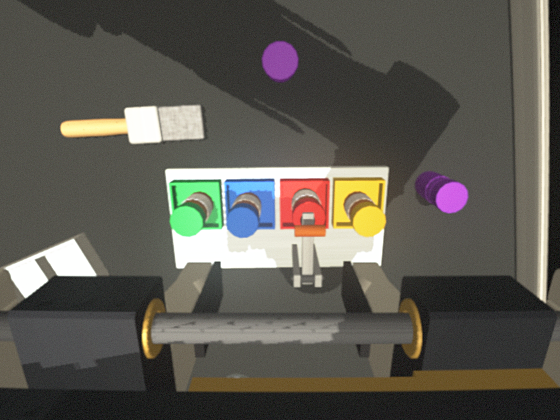

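The wrist view shows the cups from left to right at green (197,204), blue (250,204), red (304,204) and yellow (358,204), with the orange bar at (310,231). The purple jars at (280,60) and (443,192) stand off the rack, so they are the look-alikes to leave alone.

```bash
python3 - <<'E'
from h import *
f=np.load('pics/w2.npz'); p,T=f['p'],f['T']
cv2.imwrite('pics/w2c.png',cv2.resize(p[150:300,150:410,::-1],None,fx=3,fy=3,interpolation=cv2.INTER_CUBIC))
for col in ['yellow','red','green','blue','orange']:
    m=mask(p,col,120,60); m[:, :150]=0; m[270:]=0; m[:150]=0; m[:,410:]=0
    c=np.argwhere(m>0)[:,::-1]
    k,l,st,ce=cv2.connectedComponentsWithStats(m)
    for i in range(1,k):
        if st[i,4]>15: print(col,st[i],ce[i].round(1))
# lids seen: circle centres estimate
for n,uv,z in [('green',(188,219.5),.085),('blue',(243,221),.085),('red',(310,213),.085),('yellow',(368.5,219),.085),('bar',(310,231),.12),
  ('cupg',(197,204),.032),('cupb',(250,204),.032),('cupr',(304,204),.032),('cupy',(358,204),.032)]:
    print(n,onplane('wrist',uv,z,T).round(4))
E
```

```text
yellow [ 333  178   53   59 1971] [360.8 205.9]
red [ 280  179   50   50 1898] [303.6 201.6]
green [ 170  180   52   56 1969] [193.5 205.9]
blue [225 179  49   4 112] [247.4 180.7]
blue [ 225  184   49   53 1479] [248.4 213. ]
orange [345 192  16   9  21] [351.8 194.5]
orange [350 200  20  15  61] [357.3 204.2]
orange [295 225  31  12 331] [309.9 230.1]
green [0.4535 0.085  0.085 ]
blue [0.4678 0.142  0.085 ]
red [0.4744 0.2135 0.085 ]
yellow [0.4945 0.2732 0.085 ]
bar [0.4809 0.2095 0.12  ]
cupg [0.4512 0.0831 0.032 ]
cupb [0.4651 0.1457 0.032 ]
cupr [0.4791 0.2093 0.032 ]
cupy [0.4931 0.2731 0.032 ]
```

View pics/w2c.png

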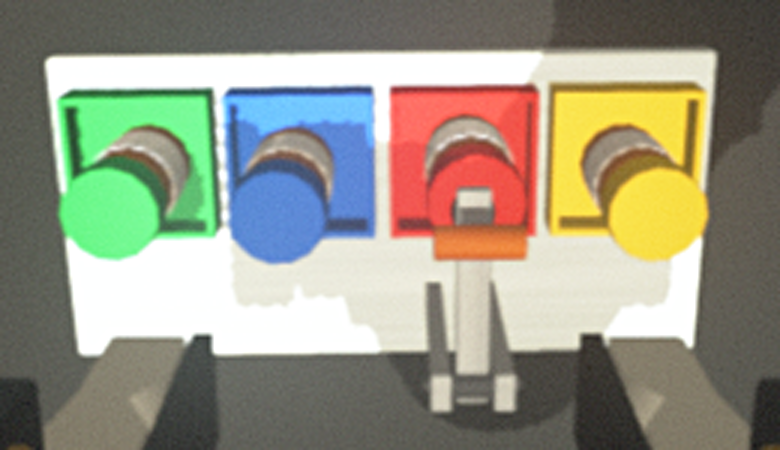

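```bash
python3 -c "
from h import *
go(.480,.210,.16,-12.6)
go(.480,.210,.121,-12.6)"
```

```text
tx 0.0348 ty 0.1393 tz 0.0284 turn 0.0017 | pos [0.4398 0.1898 0.2993] rot [-9.007e+01  5.000e-02 -1.251e+01] F [-0.8 -1.3  0. ] t 2.25 w 0.0598 j [  46.9   -0.2  -17.8   -0.   -72.5 -149.4]
tx 0.0348 ty 0.1783 tz 0.0284 turn 0.0017 | pos [0.4398 0.1898 0.2993] rot [-9.007e+01  5.000e-02 -1.251e+01] F [-0.8 -1.3  0. ] t 2.25 w 0.0598 j [  46.9   -0.2  -17.8   -0.   -72.5 -149.4]
```

Call:
apply_moves([
  {"tx": 0.035, "ty": 0.04, "tz": 0.0285, "turn": 0.002, "gripper": 0.05},
  {"tx": 0.035, "ty": 0.09, "tz": 0.0285, "turn": 0.002, "gripper": 0.05},
  {"tx": 0.035, "ty": 0.129, "tz": 0.0285, "turn": 0.002, "gripper": 0.05},
  {"tx": 0.035, "ty": 0.129, "tz": 0.0285, "turn": 0.002, "gripper": 0.05},
])

```text
time_s: 2.65
tcp_pos: [0.4774, 0.2053, 0.1651]
eef_rot: [-90.5, 0.4, -12.9]
contact_force: [-0.8, -1.2, -0.1]
gripper_width: 0.0505
```

```bash
python3 -c "
from h import *
p,d,T=grab('wrist','w3');grab('side','s3')
a=cv2.imread('pics/w3.png');b=cv2.imread('pics/s3.png')[170:310,120:320]
cv2.imwrite('pics/b3.png',cv2.resize(b,None,fx=4,fy=4,interpolation=cv2.INTER_CUBIC))
m=mask(p,'orange',120,60);m[:200]=0
c=np.argwhere(m>0)[:,::-1]; print(c.mean(0),c.min(0),c.max(0))
go(.480,.210,.121,-12.6)"
```

```text
[278.36369231 251.22830769] [110 200] [530 391]
tx -0.0013 ty 0.0506 tz 0.0018 turn -0.0031 | pos [0.4808 0.208  0.1716] rot [-9.011e+01  1.000e-02 -1.278e+01] F [ 0.  -0.   0.7] t 2.75 w 0.0500 j [ 4.490e+01  9.900e+00 -2.410e+01  1.000e-01 -5.610e+01 -1.477e+02]
```

View pics/w3.png

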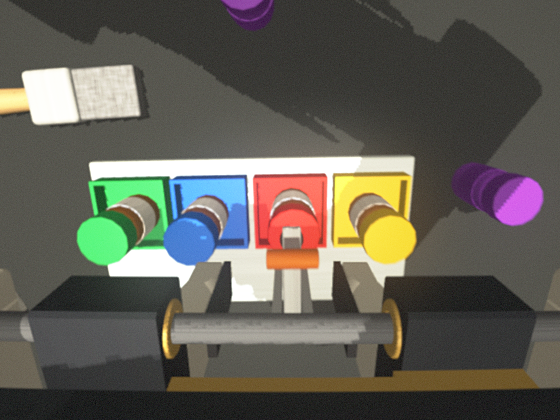

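View pics/b3.png

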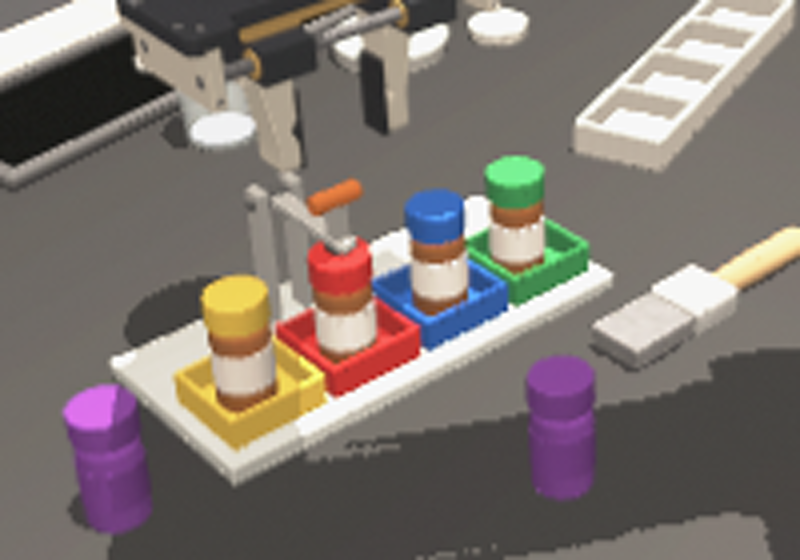

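The gripper stands over the bar, which is at wrist pixel (292,259), and its fingers straddle the handle. I'll take the final offset now.

```bash
python3 -c "
from h import *
T=np.load('pics/w3.npz')['T']
b=onplane('wrist',(292.5,258.5),.122,T); print(b)
print(proj('wrist',T[:3,3],T))
print((np.linalg.inv(T)@np.append(b,1)).round(4))
for n,uv in dict(g=(105,238),b=(191,239),r=(293,230),y=(388,238)).items(): print(n,onplane('wrist',uv,.085,T).round(4))
"
```

```text
[0.4800579  0.20999024 0.122     ]
[283.17708074 294.98765895]
[0.0018 0.043  0.0055 1.    ]
g [0.454  0.0852 0.085 ]
b [0.4676 0.143  0.085 ]
r [0.4765 0.2119 0.085 ]
y [0.4962 0.2732 0.085 ]
```

Call:
apply_moves([
  {"tx": -0.001, "ty": 0.03, "tz": 0.002, "turn": 0, "gripper": 0.05},
  {"tx": -0.001, "ty": 0.051, "tz": 0.002, "turn": 0, "gripper": 0.05},
  {"tx": -0.001, "ty": 0.051, "tz": 0.002, "turn": 0, "gripper": 0.02},
  {"tx": -0.001, "ty": 0.051, "tz": 0.002, "turn": 0, "gripper": 0.02},
  {"tx": -0.001, "ty": 0.051, "tz": 0.002, "turn": 0, "gripper": 0.02},
], newtons=10)

```text
time_s: 3.25
tcp_pos: [0.4807, 0.2113, 0.1224]
eef_rot: [-90.0, -0.1, -12.7]
contact_force: [3.6, -14.5, -3.5]
gripper_width: 0.0314
```

```bash
python3 -c "
from h import *
grab('side','s4')
b=cv2.imread('pics/s4.png')[170:310,120:320]
cv2.imwrite('pics/b4.png',cv2.resize(b,None,fx=4,fy=4,interpolation=cv2.INTER_CUBIC))
go(.480,.210,.121,-12.6)"
```

```text
tx -0.0002 ty 0.0009 tz -0.0003 turn -0.0018 | pos [0.4803 0.2103 0.1219] rot [-9.006e+01 -7.000e-02 -1.270e+01] F [ 0.9 -5.5 -0.8] t 3.30 w 0.0301 j [ 4.52e+01  1.31e+01 -2.76e+01  1.00e-01 -4.93e+01 -1.48e+02]
```

View pics/b4.png

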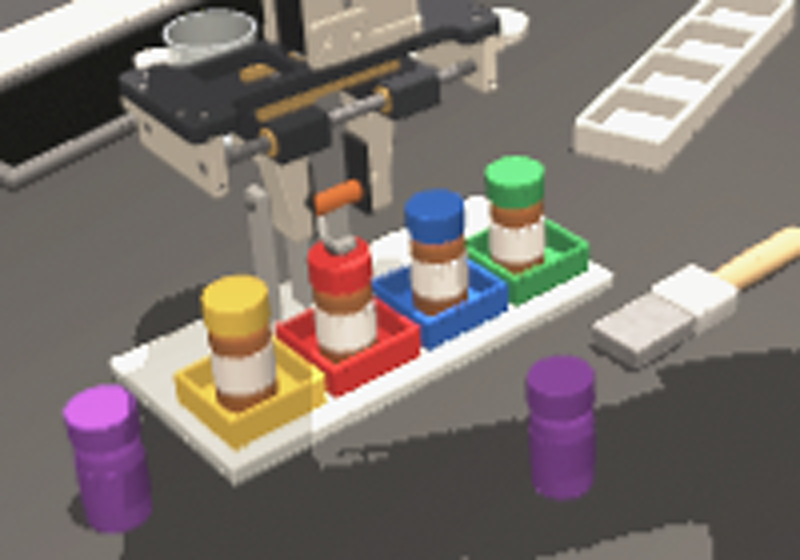

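Call:
apply_moves([
  {"tx": 0.0058, "ty": -0.011, "tz": 0, "turn": 0, "gripper": 0.02},
  {"tx": 0.0135, "ty": -0.0206, "tz": 0, "turn": 0, "gripper": 0.02},
  {"tx": 0.0227, "ty": -0.0288, "tz": 0, "turn": 0, "gripper": 0.02},
  {"tx": 0.0332, "ty": -0.0353, "tz": 0, "turn": 0, "gripper": 0.02},
  {"tx": 0.0447, "ty": -0.0398, "tz": 0, "turn": 0, "gripper": 0.02},
], newtons=12)

```text
time_s: 3.8
tcp_pos: [0.5241, 0.201, 0.1621]
eef_rot: [-90.0, -0.0, -12.7]
contact_force: [-2.1, -3.5, 0.8]
gripper_width: 0.0298
```

```bash
python3 -c "
from h import *
grab('side','s5')
b=cv2.imread('pics/s5.png')[150:310,120:320]
cv2.imwrite('pics/b5.png',cv2.resize(b,None,fx=3,fy=3,interpolation=cv2.INTER_CUBIC))
go(.480,.210,.121,-12.6)"
```

```text
tx -0.0466 ty 0.0415 tz -0.0011 turn -0.0021 | pos [0.5257 0.2008 0.1625] rot [-90.    -0.09 -12.72] F [-3.1 -5.4  7.6] t 3.85 w 0.0296 j [ 4.090e+01  1.390e+01 -2.020e+01  1.000e-01 -5.590e+01 -1.436e+02]
```

View pics/b5.png

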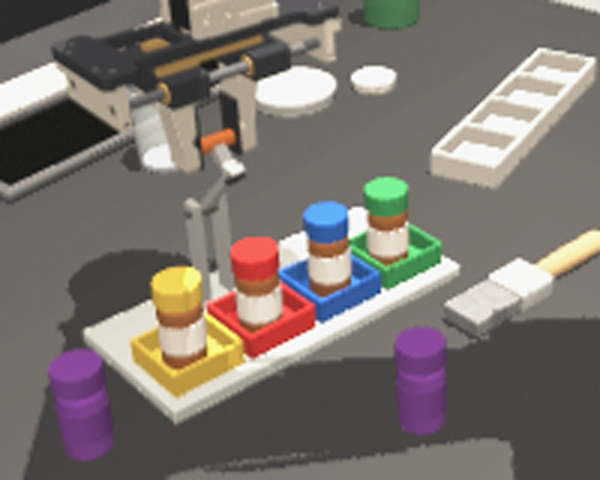

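The bar is following the arc at about 50°. I'll carry it on to 100°, then 110°.

Call:
apply_moves([
  {"tx": 0.012, "ty": -0.0025, "tz": 0, "turn": 0, "gripper": 0.02},
  {"tx": 0.0244, "ty": -0.0029, "tz": 0, "turn": 0, "gripper": 0.02},
  {"tx": 0.0366, "ty": -0.0011, "tz": 0, "turn": 0, "gripper": 0.02},
  {"tx": 0.0483, "ty": 0.0028, "tz": 0, "turn": 0, "gripper": 0.02},
  {"tx": 0.0592, "ty": 0.0086, "tz": 0, "turn": 0, "gripper": 0.02},
])

```text
time_s: 4.35
tcp_pos: [0.5838, 0.1885, 0.1532]
eef_rot: [-89.9, -0.2, -12.7]
contact_force: [-0.2, -1.7, 3.3]
gripper_width: 0.03
```

Call:
apply_moves([
  {"tx": 0.0097, "ty": 0.0077, "tz": 0, "turn": 0, "gripper": 0.02},
  {"tx": 0.015, "ty": 0.014, "tz": 0, "turn": 0, "gripper": 0.02},
  {"tx": 0.015, "ty": 0.014, "tz": 0, "turn": 0, "gripper": 0.02},
])

```text
time_s: 4.65
tcp_pos: [0.5993, 0.1853, 0.1381]
eef_rot: [-89.9, -0.3, -12.7]
contact_force: [5.6, -4.6, 4.9]
gripper_width: 0.0297
```

```bash
python3 -c "
from h import *
grab('side','s6')
b=cv2.imread('pics/s6.png')[150:310,120:320]
cv2.imwrite('pics/b6.png',cv2.resize(b,None,fx=3,fy=3,interpolation=cv2.INTER_CUBIC))
go(.480,.210,.121,-12.6)"
```

```text
tx -0.1216 ty 0.0174 tz -0.0021 turn -0.0021 | pos [0.5991 0.1853 0.1384] rot [-89.9   -0.25 -12.72] F [ 4.6 -3.8  4.5] t 4.70 w 0.0298 j [ 3.510e+01  2.070e+01 -1.380e+01  1.000e-01 -5.530e+01 -1.379e+02]
```

View pics/b6.png

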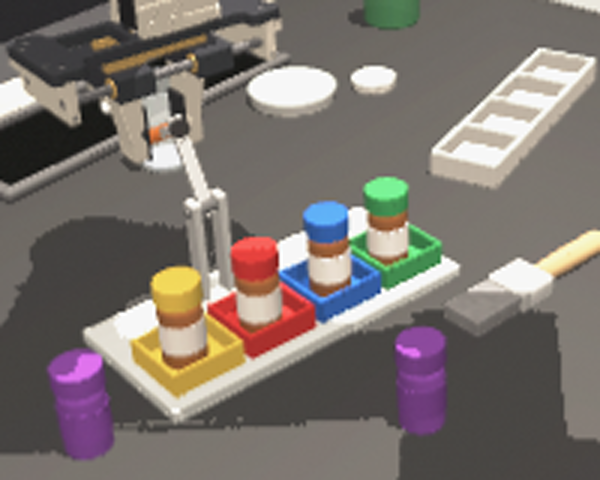

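Call:
apply_moves([
  {"tx": 0, "ty": 0, "tz": 0, "turn": 0, "gripper": 0.05},
  {"tx": 0, "ty": 0, "tz": 0, "turn": 0, "gripper": 0.05},
  {"tx": 0, "ty": -0.03, "tz": 0, "turn": 0, "gripper": 0.05},
  {"tx": 0, "ty": -0.08, "tz": 0, "turn": 0, "gripper": 0.05},
  {"tx": 0, "ty": -0.13, "tz": 0, "turn": 0, "gripper": 0.05},
])

```text
time_s: 5.2
tcp_pos: [0.5953, 0.1854, 0.2678]
eef_rot: [-90.1, 0.1, -12.7]
contact_force: [1.5, 1.6, -0.7]
gripper_width: 0.0497
```

```bash
python3 -c "
from h import *
grab('side','s7')
b=cv2.imread('pics/s7.png')[150:310,120:320]
cv2.imwrite('pics/b7.png',cv2.resize(b,None,fx=3,fy=3,interpolation=cv2.INTER_CUBIC))
p,d,T=grab('scene','sc7')
b=cv2.imread('pics/sc7.png')[180:300,250:450]
cv2.imwrite('pics/c7.png',cv2.resize(b,None,fx=3,fy=3,interpolation=cv2.INTER_CUBIC))
go(.4955,.274,.2,77.4)"
```

```text
tx -0.1200 ty 0.0754 tz 0.0624 turn -1.5718 | pos [0.5989 0.1868 0.2754] rot [-89.55  -0.56 -12.66] F [ 0.6 -0.2  0.1] t 5.30 w 0.0501 j [ 3.520e+01  1.470e+01 -3.600e+00  1.000e-01 -7.110e+01 -1.379e+02]
```

View pics/b7.png

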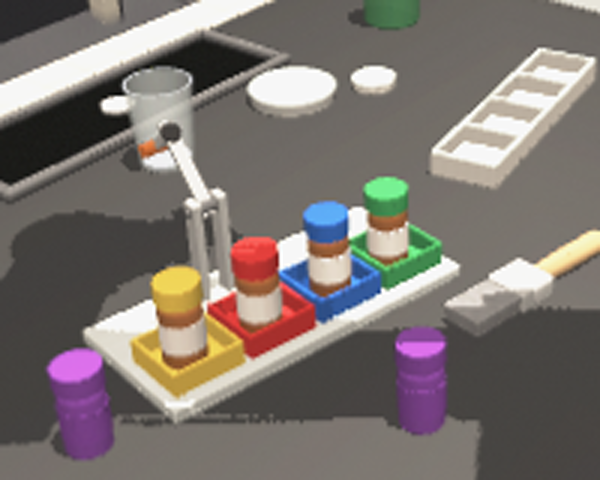

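View pics/c7.png

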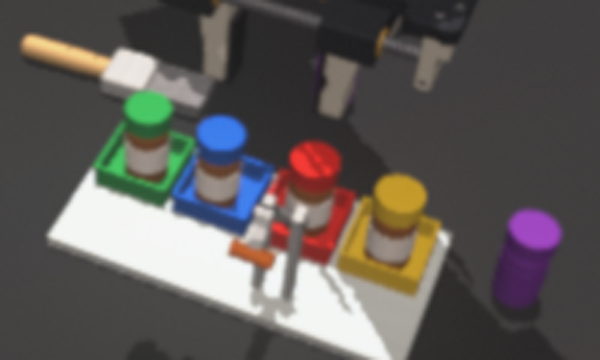

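The finger stays folded back with the bar released, and all four jars still stand in their cups. I'll start with yellow, the left-end jar, with the jaws along rack x.

Call:
apply_moves([
  {"tx": -0.12, "ty": 0.04, "tz": 0.062, "turn": -1.572, "gripper": 0.06},
  {"tx": -0.12, "ty": 0.04, "tz": 0.062, "turn": -1.572, "gripper": 0.06},
  {"tx": -0.12, "ty": 0.04, "tz": 0.062, "turn": -1.572, "gripper": 0.06},
  {"tx": -0.12, "ty": 0.04, "tz": 0.062, "turn": -1.572, "gripper": 0.06},
  {"tx": -0.12, "ty": 0.04, "tz": 0.062, "turn": -1.572, "gripper": 0.06},
])

```text
time_s: 5.8
tcp_pos: [0.4911, 0.2736, 0.2269]
eef_rot: [-90.0, 0.0, 30.8]
contact_force: [-0.7, -0.2, 0.1]
gripper_width: 0.06
```

```bash
python3 -c "
from h import *
go(.4955,.274,.2,77.4)"
```

```text
tx 0.0040 ty 0.0269 tz -0.0019 turn -0.8141 | pos [0.4911 0.2736 0.2269] rot [-8.996e+01  1.000e-02  3.076e+01] F [-0.7 -0.2  0.1] t 5.80 w 0.0600 j [  49.    10.7  -15.2   -0.   -64.2 -108.3]
```

Call:
apply_moves([
  {"tx": 0.003, "ty": 0.047, "tz": 0.0, "turn": -0.814, "gripper": 0.06},
  {"tx": 0.003, "ty": 0.047, "tz": 0.0, "turn": -0.814, "gripper": 0.06},
  {"tx": 0.003, "ty": 0.047, "tz": 0.0, "turn": -0.814, "gripper": 0.06},
  {"tx": 0.003, "ty": 0.047, "tz": 0.0, "turn": -0.814, "gripper": 0.06},
  {"tx": 0.003, "ty": 0.047, "tz": 0.0, "turn": -0.814, "gripper": 0.06},
])

```text
time_s: 6.3
tcp_pos: [0.4948, 0.2741, 0.1798]
eef_rot: [-90.0, -0.0, 73.6]
contact_force: [-0.4, -0.7, -0.1]
gripper_width: 0.0598
```

Call:
apply_moves([
  {"tx": 0, "ty": 0, "tz": 0.0, "turn": -0.07, "gripper": 0.06},
  {"tx": 0, "ty": 0, "tz": 0.0, "turn": -0.07, "gripper": 0.06},
])

```text
time_s: 6.5
tcp_pos: [0.4949, 0.2741, 0.18]
eef_rot: [-90.0, -0.0, 77.3]
contact_force: [0.4, -0.7, 0.2]
gripper_width: 0.0604
```

```bash
python3 -c "
from h import *
p,d,T=grab('wrist','w8')
go(.4955,.274,.073,77.4)"
```

```text
tx 0.0001 ty 0.1070 tz -0.0006 turn -0.0047 | pos [0.4949 0.274  0.18  ] rot [-8.998e+01 -2.000e-02  7.713e+01] F [ 0.5 -0.2  0.1] t 6.55 w 0.0600 j [ 48.8  13.2 -18.4  -0.  -58.3 -61.6]
```

View pics/w8.png

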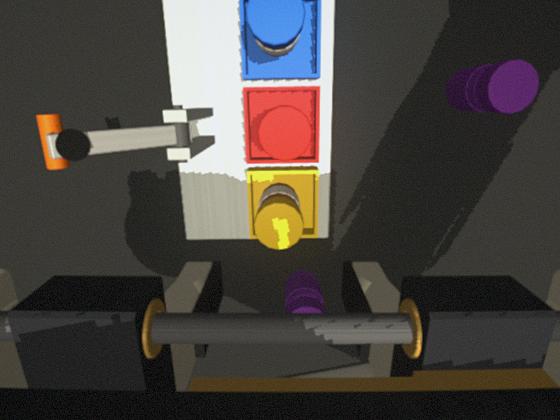

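The folded finger is at left, with its bar at (50,141). The yellow lid at (278,222) stands in the yellow cup, so it is the one meant. The purple ones at (500,85) and (303,295) are outside the rack.

```bash
python3 -c "
from h import *
T=np.load('pics/w8.npz')['T']
for n,uv in dict(y=(278.5,222),r=(286,131),b=(276,19)).items():
  q=onplane('wrist',uv,.085,T); print(n,q.round(4),(np.linalg.inv(T)@np.append(q,1)).round(4))
print('bar',onplane('wrist',(50,141),.12,T))
p=cv2.imread('pics/w8.png')[150:260,200:360]; cv2.imwrite('pics/w8c.png',cv2.resize(p,None,fx=4,fy=4))
"
```

```text
y [0.4967 0.2704 0.085 ] [-0.0032  0.095  -0.0026  1.    ]
r [0.4778 0.21   0.085 ] [-0.0663  0.095   0.0025  1.    ]
b [0.4694 0.144  0.085 ] [-0.1326  0.095  -0.0038  1.    ]
bar [0.61013451 0.18223846 0.12      ]
```

View pics/w8c.png

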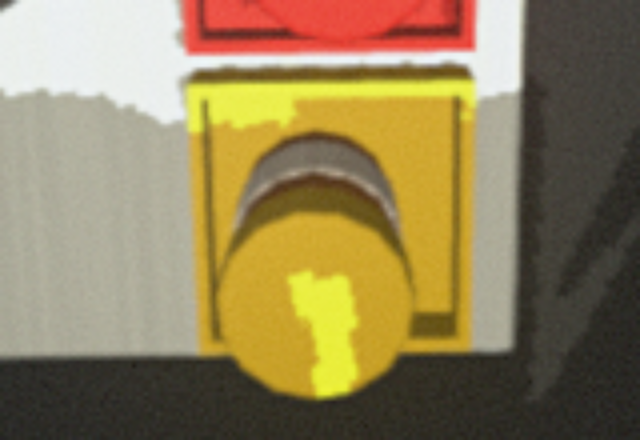

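Call:
apply_moves([
  {"tx": -0.001, "ty": 0.04, "tz": -0.0015, "turn": 0, "gripper": 0.06},
  {"tx": -0.001, "ty": 0.08, "tz": -0.0015, "turn": 0, "gripper": 0.06},
  {"tx": -0.001, "ty": 0.107, "tz": -0.0015, "turn": 0, "gripper": 0.06},
  {"tx": -0.001, "ty": 0.107, "tz": -0.0015, "turn": 0, "gripper": 0.06},
  {"tx": -0.001, "ty": 0.107, "tz": -0.0015, "turn": 0, "gripper": 0.045},
])

```text
time_s: 7.05
tcp_pos: [0.4965, 0.2726, 0.0735]
eef_rot: [-90.0, 0.0, 77.2]
contact_force: [0.4, -0.7, 0.8]
gripper_width: 0.0564
```

Call:
apply_moves([
  {"tx": 0, "ty": 0, "tz": 0, "turn": 0, "gripper": 0.03},
  {"tx": 0, "ty": 0, "tz": 0, "turn": 0, "gripper": 0.03},
  {"tx": 0, "ty": 0, "tz": 0, "turn": 0, "gripper": 0.03},
], newtons=15)

```text
time_s: 7.35
tcp_pos: [0.4969, 0.2731, 0.0746]
eef_rot: [-90.1, -0.1, 77.2]
contact_force: [-0.9, 0.1, 3.1]
gripper_width: 0.0359
```

Call:
apply_moves([
  {"tx": 0, "ty": -0.02, "tz": 0, "turn": 0, "gripper": 0.03},
  {"tx": 0, "ty": -0.06, "tz": 0, "turn": 0, "gripper": 0.03},
  {"tx": 0, "ty": -0.107, "tz": 0, "turn": 0, "gripper": 0.03},
  {"tx": 0, "ty": -0.117, "tz": 0, "turn": 0, "gripper": 0.03},
])

```text
time_s: 7.75
tcp_pos: [0.4985, 0.2741, 0.1965]
eef_rot: [-90.3, -0.4, 77.3]
contact_force: [0.0, -0.4, -1.0]
gripper_width: 0.0353
```

```bash
python3 -c "
from h import *
grab('side','s9')
b=cv2.imread('pics/s9.png')[130:310,100:320]
cv2.imwrite('pics/b9.png',cv2.resize(b,None,fx=3,fy=3,interpolation=cv2.INTER_CUBIC))
go(.5396,-.3117,.19,100.8)"
```

```text
tx -0.5620 ty 0.0058 tz -0.1697 turn -0.4110 | pos [0.4981 0.2739 0.1958] rot [-90.29  -0.41  77.25] F [0.3 0.1 0.8] t 7.80 w 0.0355 j [ 48.6  12.4 -17.3   0.1 -59.8 -61.3]
```

View pics/b9.png

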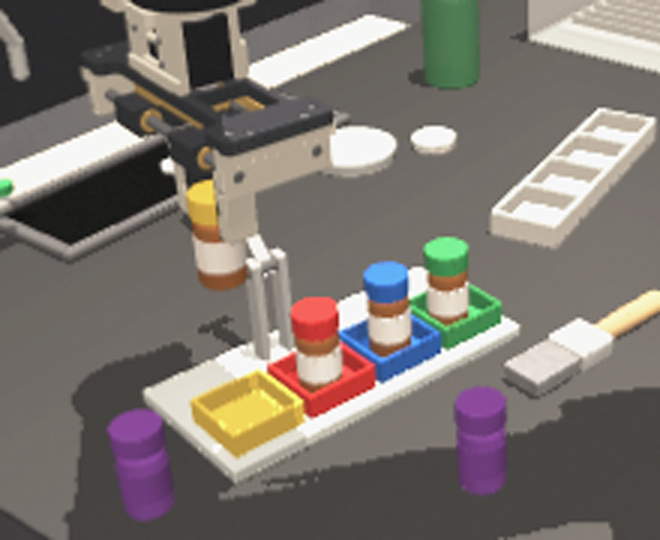

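Call:
apply_moves([
  {"tx": -0.562, "ty": 0, "tz": -0.17, "turn": -0.411, "gripper": 0.03},
  {"tx": -0.562, "ty": 0, "tz": -0.17, "turn": -0.411, "gripper": 0.03},
  {"tx": -0.562, "ty": 0, "tz": -0.17, "turn": -0.411, "gripper": 0.03},
  {"tx": -0.562, "ty": 0, "tz": -0.17, "turn": -0.411, "gripper": 0.03},
  {"tx": -0.562, "ty": 0, "tz": -0.17, "turn": -0.411, "gripper": 0.03},
])

```text
time_s: 8.3
tcp_pos: [0.5131, 0.023, 0.1898]
eef_rot: [-90.0, -0.0, 100.8]
contact_force: [0.5, -0.0, -0.3]
gripper_width: 0.0355
```

```bash
python3 -c "
from h import *
go(.5396,-.3117,.19,100.8)"
```

```text
tx -0.3338 ty -0.0002 tz 0.0367 turn 0.0001 | pos [0.5131 0.023  0.1898] rot [-8.999e+01 -2.000e-02  1.008e+02] F [ 0.5 -0.  -0.3] t 8.30 w 0.0355 j [ 24.5   7.9 -23.9  -0.  -58.3 -13.7]
```

Call:
apply_moves([
  {"tx": -0.334, "ty": 0, "tz": 0.0367, "turn": 0, "gripper": 0.03},
  {"tx": -0.334, "ty": 0, "tz": 0.0367, "turn": 0, "gripper": 0.03},
  {"tx": -0.334, "ty": 0, "tz": 0.0367, "turn": 0, "gripper": 0.03},
  {"tx": -0.334, "ty": 0, "tz": 0.0367, "turn": 0, "gripper": 0.03},
  {"tx": -0.334, "ty": 0, "tz": 0.0367, "turn": 0, "gripper": 0.03},
])

```text
time_s: 8.8
tcp_pos: [0.5329, -0.2263, 0.1897]
eef_rot: [-90.0, -0.0, 100.8]
contact_force: [0.8, 1.6, -0.9]
gripper_width: 0.0355
```

```bash
python3 -c "
from h import *
go(.5396,-.3117,.19,100.8)"
```

```text
tx -0.0852 ty -0.0003 tz 0.0093 turn -0.0007 | pos [ 0.5329 -0.2263  0.1897] rot [-8.9990e+01 -2.0000e-02  1.0076e+02] F [ 0.8  1.6 -0.9] t 8.80 w 0.0355 j [ -3.7  13.9 -16.1  -0.  -60.   14.4]
```

Call:
apply_moves([
  {"tx": -0.05, "ty": 0, "tz": 0.005, "turn": 0, "gripper": 0.03},
  {"tx": -0.085, "ty": 0, "tz": 0.009, "turn": 0, "gripper": 0.03},
  {"tx": -0.085, "ty": 0.03, "tz": 0.009, "turn": 0, "gripper": 0.03},
  {"tx": -0.085, "ty": 0.06, "tz": 0.009, "turn": 0, "gripper": 0.03},
  {"tx": -0.085, "ty": 0.06, "tz": 0.009, "turn": 0, "gripper": 0.03},
])

```text
time_s: 9.3
tcp_pos: [0.5371, -0.3088, 0.1252]
eef_rot: [-89.6, -0.3, 100.6]
contact_force: [-0.6, 0.5, -2.1]
gripper_width: 0.0357
```

```bash
python3 -c "
from h import *
for n in ['scene','side']:
  grab(n,n+'10')
b=cv2.imread('pics/scene10.png')[170:290,90:290]
c=cv2.imread('pics/side10.png')[110:230,230:430]
cv2.imwrite('pics/b10.png',cv2.resize(np.vstack([b,c]),None,fx=2.5,fy=2.5,interpolation=cv2.INTER_CUBIC))
go(.5396,-.3117,.0645,100.8)"
```

```text
tx -0.0020 ty 0.0654 tz 0.0010 turn -0.0002 | pos [ 0.5402 -0.3095  0.1299] rot [-8.9900e+01 -2.0000e-02  1.0079e+02] F [1.4 0.  1. ] t 9.40 w 0.0355 j [-11.9  21.  -14.5   0.  -54.6  22.6]
```

View pics/b10.png

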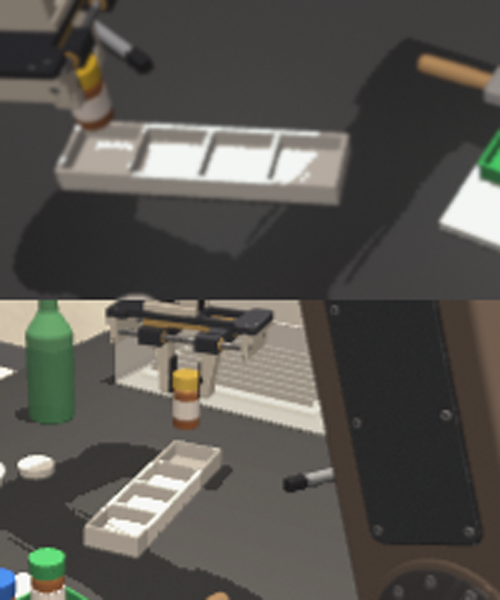

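```bash
python3 -c "
from h import *
for n,L in [('scene',[(122.8,218.8),(229.2,223.6),(226,246),(112.8,240)]),('side',[(301.2,166.8),(318.4,170),(284,207.2),(265.2,202)])]:
  W=np.array([onplane(n,u,.025)[:2] for u in L]); print(W.round(4),W.mean(0), cv2.minAreaRect((W*1000).astype(np.float32)))
"
```

```text
[[ 0.5101 -0.3467]
 [ 0.4627 -0.0863]
 [ 0.5325 -0.0698]
 [ 0.5794 -0.3344]] [ 0.52119406 -0.20931589] ((520.6911010742188, -208.36598205566406), (71.62655639648438, 268.7611389160156), 10.038841247558594)
[[ 0.5663 -0.3369]
 [ 0.506  -0.3473]
 [ 0.4581 -0.0756]
 [ 0.519  -0.07  ]] [ 0.51233346 -0.20747193] ((512.1897583007812, -206.27928161621094), (61.22129440307617, 276.16552734375), 10.005398750305176)
```

Call:
apply_moves([
  {"tx": 0.002, "ty": 0.03, "tz": 0.0035, "turn": 0, "gripper": 0.03},
  {"tx": 0.002, "ty": 0.055, "tz": 0.0035, "turn": 0, "gripper": 0.03},
  {"tx": 0.002, "ty": 0.065, "tz": 0.0035, "turn": 0, "gripper": 0.03},
  {"tx": 0.002, "ty": 0.065, "tz": 0.0035, "turn": 0, "gripper": 0.03},
  {"tx": 0.002, "ty": 0.065, "tz": 0.0035, "turn": 0, "gripper": 0.03},
])

```text
time_s: 9.9
tcp_pos: [0.5379, -0.3084, 0.0669]
eef_rot: [-90.1, 0.1, 100.8]
contact_force: [-0.9, -0.3, -0.7]
gripper_width: 0.0351
```

```bash
python3 -c "
from h import *
for n in ['scene','side']:
  grab(n,n+'11')
b=cv2.imread('pics/scene11.png')[170:290,90:290]
c=cv2.imread('pics/side11.png')[110:230,230:430]
cv2.imwrite('pics/b11.png',cv2.resize(np.vstack([b,c]),None,fx=2.5,fy=2.5,interpolation=cv2.INTER_CUBIC))
go(.5362,-.3075,.0645,100.8)"
```

```text
tx 0.0012 ty 0.0023 tz 0.0013 turn -0.0001 | pos [ 0.5377 -0.3084  0.0668] rot [-9.0120e+01  6.0000e-02  1.0079e+02] F [-0.4  0.3 -0.3] t 10.00 w 0.0355 j [-11.8  24.7 -18.6   0.  -46.6  22.6]
```

View pics/b11.png

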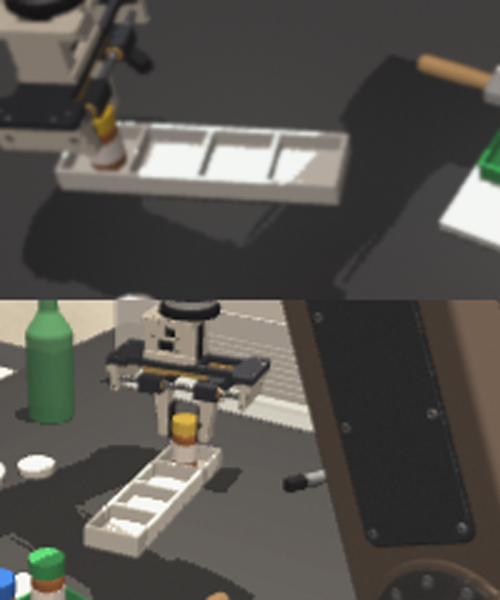

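The yellow jar hangs inside the right-end well, 2–3 mm above its floor. I'll lower it and release.

Call:
apply_moves([
  {"tx": 0, "ty": 0.002, "tz": 0, "turn": 0, "gripper": 0.03},
  {"tx": 0, "ty": 0.0025, "tz": 0, "turn": 0, "gripper": 0.03},
  {"tx": 0, "ty": 0.0025, "tz": 0, "turn": 0, "gripper": 0.05},
  {"tx": 0, "ty": 0.0025, "tz": 0, "turn": 0, "gripper": 0.06},
  {"tx": 0, "ty": 0.0025, "tz": 0, "turn": 0, "gripper": 0.06},
])

```text
time_s: 10.5
tcp_pos: [0.5366, -0.3082, 0.0627]
eef_rot: [-90.0, -0.0, 100.8]
contact_force: [0.6, 0.1, 0.7]
gripper_width: 0.054
```

Call:
apply_moves([
  {"tx": 0, "ty": -0.02, "tz": 0, "turn": 0, "gripper": 0.06},
  {"tx": 0, "ty": -0.06, "tz": 0, "turn": 0, "gripper": 0.06},
  {"tx": 0, "ty": -0.11, "tz": 0, "turn": 0, "gripper": 0.06},
  {"tx": 0, "ty": -0.11, "tz": 0, "turn": 0, "gripper": 0.06},
])

```text
time_s: 10.9
tcp_pos: [0.5403, -0.3098, 0.1801]
eef_rot: [-90.5, 0.4, 100.8]
contact_force: [0.9, -0.4, 0.1]
gripper_width: 0.06
```

```bash
python3 -c "
from h import *
for n in ['scene','side','wrist']:
  grab(n,n+'12')
b=cv2.imread('pics/scene12.png')[170:290,90:290]
c=cv2.imread('pics/side12.png')[110:230,230:430]
cv2.imwrite('pics/b12.png',cv2.resize(np.vstack([b,c]),None,fx=2.5,fy=2.5,interpolation=cv2.INTER_CUBIC))
go(.468,.1432,.18,77.4)"
```

```text
tx 0.4561 ty -0.0073 tz -0.0169 turn 0.4076 | pos [ 0.5365 -0.308   0.1727] rot [-9.0030e+01 -1.0000e-02  1.0076e+02] F [-0.8  0.4 -0.8] t 11.05 w 0.0598 j [-11.8  18.3 -12.3  -0.  -59.4  22.6]
```

View pics/b12.png

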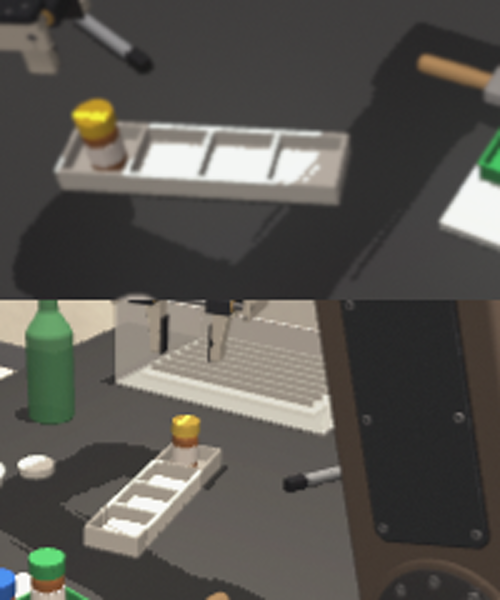

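View pics/wrist12.png

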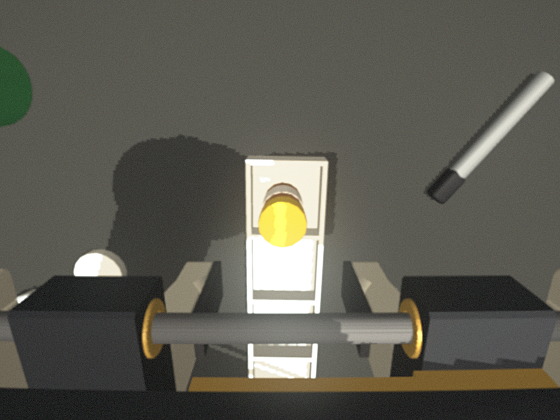

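```bash
python3 -c "
from h import *
b=cv2.imread('pics/wrist12.png')[140:270,220:350]; cv2.imwrite('pics/b12c.png',cv2.resize(b,None,fx=5,fy=5,interpolation=cv2.INTER_CUBIC))
"
```

```text
(no output)
```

View pics/b12c.png

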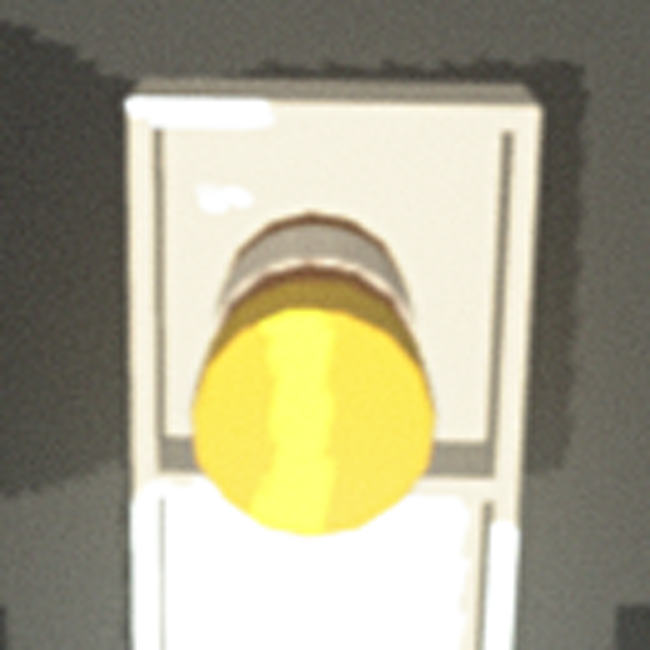

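```bash
python3 -c "
from h import *
T=np.load('pics/wrist12.npz')['T']
f=lambda u,v,z: onplane('wrist',(220+u/5,140+v/5),z,T)
TL=f(126,98,.025);TR=f(543,103,.025);DL=f(133,483,.025);DR=f(520,487,.025)
jar=f(314,420,.075)
print(TL,TR,DL,DR,jar)
print(np.linalg.norm(TL-TR),np.linalg.norm(DL-DR),np.linalg.norm(TL-DL))
ex=(TL-TR)[:2];ex/=np.linalg.norm(ex);ey=np.array([-ex[1],ex[0]]);print(np.degrees(np.arctan2(ex[1],ex[0])))
o=((TL+TR)/2)[:2]; c=o+ey*.134; print('tray',c); d=jar[:2]-c; print('jar in tray',d@ex,d@ey)
"
```

```text
[ 0.5748809  -0.34101375  0.025     ] [ 0.50705893 -0.35314065  0.025     ] [ 0.56302693 -0.27384204  0.025     ] [ 0.49559226 -0.2860036   0.025     ] [ 0.53707556 -0.30881867  0.075     ]
0.06889761726309813 0.06852254287284303 0.06820963938434473
10.137635495795498
tray [ 0.51738412 -0.21516923]
jar in tray 0.002900460682316602 -0.09565331212780359
```

Yellow stands in the right-end well, about 3 mm off centre. The refined tray pose is centre (0.517, -0.215), yaw 10.1°. Blue is next.

Call:
apply_moves([
  {"tx": 0.456, "ty": -0.007, "tz": -0.017, "turn": 0.408, "gripper": 0.06},
  {"tx": 0.456, "ty": -0.007, "tz": -0.017, "turn": 0.408, "gripper": 0.06},
  {"tx": 0.456, "ty": -0.007, "tz": -0.017, "turn": 0.408, "gripper": 0.06},
  {"tx": 0.456, "ty": -0.007, "tz": -0.017, "turn": 0.408, "gripper": 0.06},
  {"tx": 0.456, "ty": -0.007, "tz": -0.017, "turn": 0.408, "gripper": 0.06},
])

```text
time_s: 11.55
tcp_pos: [0.499, -0.0671, 0.175]
eef_rot: [-89.9, 0.1, 77.3]
contact_force: [1.0, 0.1, -0.4]
gripper_width: 0.0598
```

```bash
python3 -c "
from h import *
go(.468,.143,.18,77.4)"
```

```text
tx 0.1982 ty -0.0050 tz 0.0763 turn -0.0011 | pos [ 0.499  -0.0671  0.175 ] rot [-8.986e+01  6.000e-02  7.734e+01] F [ 1.   0.1 -0.4] t 11.55 w 0.0598 j [ 14.7   7.8 -26.1  -0.  -56.2 -27.4]
```

Call:
apply_moves([
  {"tx": 0.198, "ty": -0.005, "tz": 0.076, "turn": 0, "gripper": 0.06},
  {"tx": 0.198, "ty": -0.005, "tz": 0.076, "turn": 0, "gripper": 0.06},
  {"tx": 0.198, "ty": -0.005, "tz": 0.076, "turn": 0, "gripper": 0.06},
  {"tx": 0.198, "ty": -0.005, "tz": 0.076, "turn": 0, "gripper": 0.06},
  {"tx": 0.198, "ty": -0.005, "tz": 0.076, "turn": 0, "gripper": 0.06},
])

```text
time_s: 12.05
tcp_pos: [0.4685, 0.1448, 0.1804]
eef_rot: [-89.9, 0.1, 77.6]
contact_force: [-0.2, -0.3, -0.1]
gripper_width: 0.0599
```

```bash
python3 -c "
from h import *
capture('side')
p,d,T=grab('wrist','w13')
go(.468,.143,.073,77.4)
b=p[150:270,200:380,::-1]; cv2.imwrite('pics/b13.png',cv2.resize(b,None,fx=4,fy=4,interpolation=cv2.INTER_CUBIC))
"
```

```text
tx 0.0001 ty 0.1072 tz 0.0007 turn 0.0032 | pos [0.4687 0.1428 0.1802] rot [-89.91   0.09  77.58] F [-0.2 -0.8 -0.4] t 12.15 w 0.0601 j [ 40.    6.2 -27.3  -0.  -56.7 -52.4]
```

View pics/b13.png

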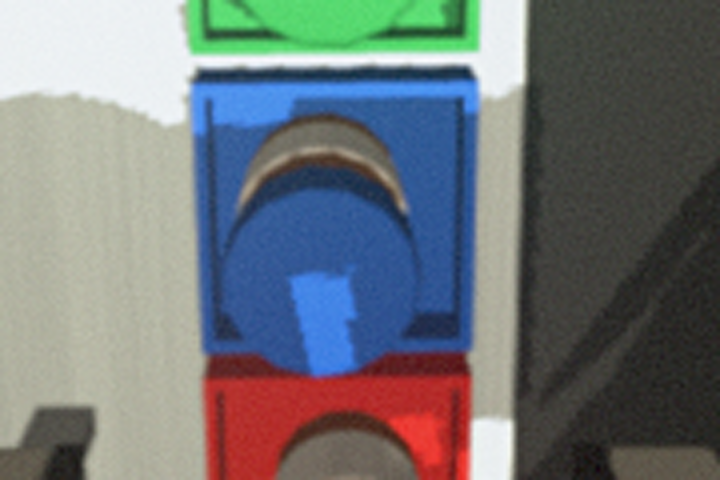

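The blue lid at (280,220) is in the blue cup, so the target is confirmed. I'll correct by tx -3 mm and descend.

Call:
apply_moves([
  {"tx": -0.003, "ty": 0.04, "tz": -0.0005, "turn": 0, "gripper": 0.06},
  {"tx": -0.003, "ty": 0.08, "tz": -0.0005, "turn": 0, "gripper": 0.06},
  {"tx": -0.003, "ty": 0.107, "tz": -0.0005, "turn": 0, "gripper": 0.06},
  {"tx": -0.003, "ty": 0.107, "tz": -0.0005, "turn": 0, "gripper": 0.06},
  {"tx": -0.003, "ty": 0.107, "tz": -0.0005, "turn": 0, "gripper": 0.045},
])

```text
time_s: 12.65
tcp_pos: [0.4694, 0.137, 0.0743]
eef_rot: [-89.9, 0.1, 77.3]
contact_force: [0.8, 0.4, 0.8]
gripper_width: 0.0562
```

Call:
apply_moves([
  {"tx": 0, "ty": 0, "tz": 0, "turn": 0, "gripper": 0.03},
  {"tx": 0, "ty": 0, "tz": 0, "turn": 0, "gripper": 0.03},
  {"tx": 0, "ty": 0, "tz": 0, "turn": 0, "gripper": 0.03},
], newtons=15)

```text
time_s: 12.95
tcp_pos: [0.47, 0.1386, 0.0757]
eef_rot: [-90.1, -0.1, 77.4]
contact_force: [0.1, -0.1, 2.5]
gripper_width: 0.0355
```

Call:
apply_moves([
  {"tx": 0, "ty": -0.02, "tz": 0, "turn": 0, "gripper": 0.03},
  {"tx": 0, "ty": -0.06, "tz": 0, "turn": 0, "gripper": 0.03},
  {"tx": 0, "ty": -0.107, "tz": 0, "turn": 0, "gripper": 0.03},
  {"tx": 0, "ty": -0.117, "tz": 0, "turn": 0, "gripper": 0.03},
])

```text
time_s: 13.35
tcp_pos: [0.4718, 0.1396, 0.1973]
eef_rot: [-90.4, -0.4, 77.5]
contact_force: [0.4, 1.6, -0.4]
gripper_width: 0.036
```

```bash
python3 -c "
from h import *
grab('side','s14')
b=cv2.imread('pics/s14.png')[130:310,100:320]
cv2.imwrite('pics/b14.png',cv2.resize(b,None,fx=3,fy=3,interpolation=cv2.INTER_CUBIC))
go(.5116,-.1827,.19,100.1)"
```

```text
tx -0.3058 ty 0.0066 tz -0.1093 turn -0.3955 | pos [0.4714 0.1395 0.1966] rot [-90.35  -0.36  77.44] F [0.2 0.9 1.1] t 13.40 w 0.0356 j [ 39.5   5.1 -26.2   0.1 -58.2 -52.1]
```

View pics/b14.png

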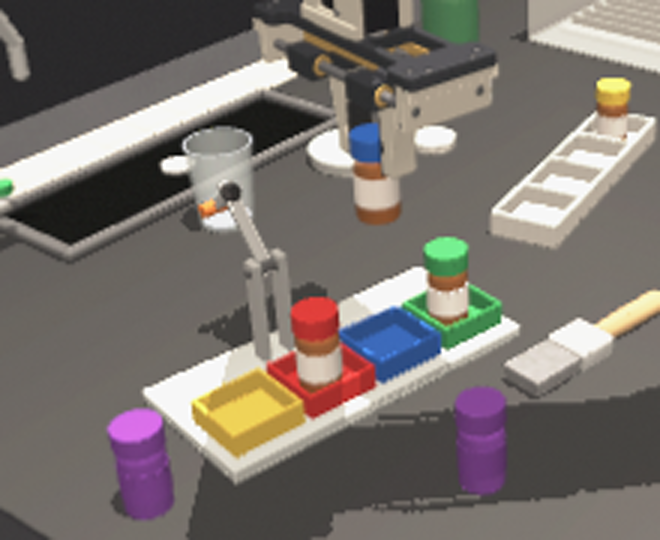

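Call:
apply_moves([
  {"tx": -0.306, "ty": 0.006, "tz": -0.109, "turn": -0.396, "gripper": 0.03},
  {"tx": -0.306, "ty": 0.006, "tz": -0.109, "turn": -0.396, "gripper": 0.03},
  {"tx": -0.306, "ty": 0.006, "tz": -0.109, "turn": -0.396, "gripper": 0.03},
  {"tx": -0.306, "ty": 0.006, "tz": -0.109, "turn": -0.396, "gripper": 0.03},
  {"tx": -0.306, "ty": 0.006, "tz": -0.109, "turn": -0.396, "gripper": 0.03},
])

```text
time_s: 13.9
tcp_pos: [0.4976, -0.0959, 0.1865]
eef_rot: [-90.0, -0.0, 100.2]
contact_force: [1.5, 0.3, -0.4]
gripper_width: 0.0356
```

Call:
apply_moves([
  {"tx": -0.04, "ty": 0, "tz": 0.0, "turn": 0, "gripper": 0.03},
])

```text
time_s: 14.0
tcp_pos: [0.5043, -0.1359, 0.1862]
eef_rot: [-89.9, -0.0, 100.0]
contact_force: [0.6, 0.8, -0.9]
gripper_width: 0.0356
```

```bash
python3 -c "
from h import *
go(.5116,-.1827,.12,100.1)"
```

```text
tx -0.0473 ty 0.0662 tz 0.0010 turn -0.0009 | pos [ 0.5043 -0.1359  0.1862] rot [-8.9940e+01 -3.0000e-02  1.0005e+02] F [ 0.6  0.8 -0.9] t 14.00 w 0.0356 j [  6.4   8.9 -23.1  -0.  -58.    3.6]
```

Call:
apply_moves([
  {"tx": -0.045, "ty": 0.01, "tz": 0.001, "turn": 0, "gripper": 0.03},
  {"tx": -0.047, "ty": 0.05, "tz": 0.001, "turn": 0, "gripper": 0.03},
  {"tx": -0.047, "ty": 0.066, "tz": 0.001, "turn": 0, "gripper": 0.03},
  {"tx": -0.047, "ty": 0.066, "tz": 0.001, "turn": 0, "gripper": 0.03},
])

```text
time_s: 14.4
tcp_pos: [0.5098, -0.1805, 0.1177]
eef_rot: [-89.6, -0.1, 100.0]
contact_force: [-0.1, 0.1, -0.8]
gripper_width: 0.0353
```

```bash
python3 -c "
from h import *
capture('side')
for n in ['scene','side']:
  grab(n,n+'15')
b=cv2.imread('pics/scene15.png')[170:290,90:290]
c=cv2.imread('pics/side15.png')[110:230,230:430]
cv2.imwrite('pics/b15.png',cv2.resize(np.vstack([b,c]),None,fx=2.5,fy=2.5,interpolation=cv2.INTER_CUBIC))
go(.5116,-.1827,.066,100.1)"
```

```text
tx -0.0025 ty 0.0558 tz 0.0019 turn 0.0005 | pos [ 0.513  -0.1799  0.1218] rot [-9.0050e+01  3.0000e-02  1.0013e+02] F [ 0.2  0.4 -1. ] t 14.55 w 0.0353 j [  1.3  14.7 -25.2   0.  -50.    8.8]
```

View pics/b15.png

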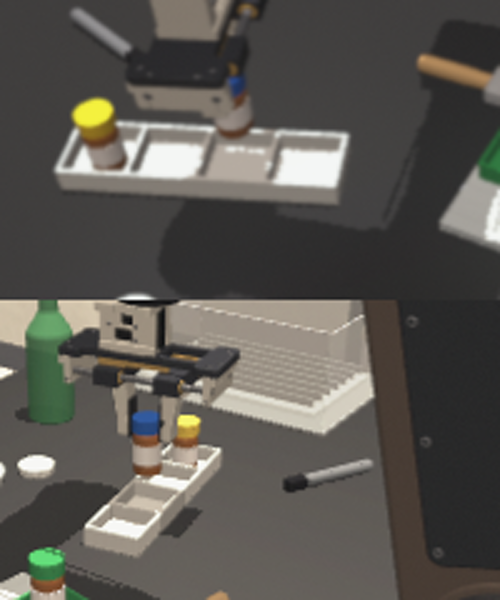

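Call:
apply_moves([
  {"tx": -0.0025, "ty": 0.03, "tz": 0.002, "turn": 0, "gripper": 0.03},
  {"tx": -0.0025, "ty": 0.05, "tz": 0.002, "turn": 0, "gripper": 0.03},
  {"tx": -0.0025, "ty": 0.056, "tz": 0.002, "turn": 0, "gripper": 0.03},
  {"tx": -0.0025, "ty": 0.056, "tz": 0.002, "turn": 0, "gripper": 0.03},
  {"tx": -0.0025, "ty": 0.056, "tz": 0.002, "turn": 0, "gripper": 0.03},
])

```text
time_s: 15.05
tcp_pos: [0.5121, -0.1827, 0.0665]
eef_rot: [-90.1, 0.0, 100.1]
contact_force: [0.4, 0.3, -0.5]
gripper_width: 0.0356
```

```bash
python3 -c "
from h import *
go(.5116,-.1827,.065,100.1)"
```

```text
tx 0.0001 ty 0.0015 tz 0.0005 turn 0.0006 | pos [ 0.5121 -0.1827  0.0665] rot [-9.0130e+01  3.0000e-02  1.0013e+02] F [ 0.4  0.3 -0.5] t 15.05 w 0.0356 j [  1.   18.8 -28.6   0.  -42.5   9.1]
```

Call:
apply_moves([
  {"tx": 0, "ty": 0.0015, "tz": 0, "turn": 0, "gripper": 0.03},
  {"tx": 0, "ty": 0.0025, "tz": 0, "turn": 0, "gripper": 0.03},
  {"tx": 0, "ty": 0.0025, "tz": 0, "turn": 0, "gripper": 0.05},
  {"tx": 0, "ty": 0.0025, "tz": 0, "turn": 0, "gripper": 0.06},
  {"tx": 0, "ty": 0.0025, "tz": 0, "turn": 0, "gripper": 0.06},
])

```text
time_s: 15.55
tcp_pos: [0.5112, -0.1829, 0.0629]
eef_rot: [-90.0, 0.0, 100.1]
contact_force: [-0.1, -0.1, 0.1]
gripper_width: 0.054
```

Call:
apply_moves([
  {"tx": 0, "ty": -0.02, "tz": 0, "turn": 0, "gripper": 0.06},
  {"tx": 0, "ty": -0.06, "tz": 0, "turn": 0, "gripper": 0.06},
  {"tx": 0, "ty": -0.11, "tz": 0, "turn": 0, "gripper": 0.06},
  {"tx": 0, "ty": -0.11, "tz": 0, "turn": 0, "gripper": 0.06},
])

```text
time_s: 15.95
tcp_pos: [0.5148, -0.1836, 0.1794]
eef_rot: [-90.6, 0.2, 100.2]
contact_force: [1.0, 0.2, -0.0]
gripper_width: 0.06
```

```bash
python3 -c "
from h import *
for n in ['scene','side']:
  grab(n,n+'16')
b=cv2.imread('pics/scene16.png')[170:290,90:290]
c=cv2.imread('pics/side16.png')[110:230,230:430]
cv2.imwrite('pics/b16.png',cv2.resize(np.vstack([b,c]),None,fx=2.5,fy=2.5,interpolation=cv2.INTER_CUBIC))
go(.453,.085,.18,77.4)"
```

```text
tx 0.2740 ty -0.0059 tz 0.0109 turn 0.3959 | pos [ 0.5117 -0.1828  0.1741] rot [-9.0190e+01  2.0000e-02  1.0008e+02] F [-0.8  0.6 -1.1] t 16.05 w 0.0596 j [  1.   11.4 -21.7  -0.  -56.7   9.1]
```

View pics/b16.png

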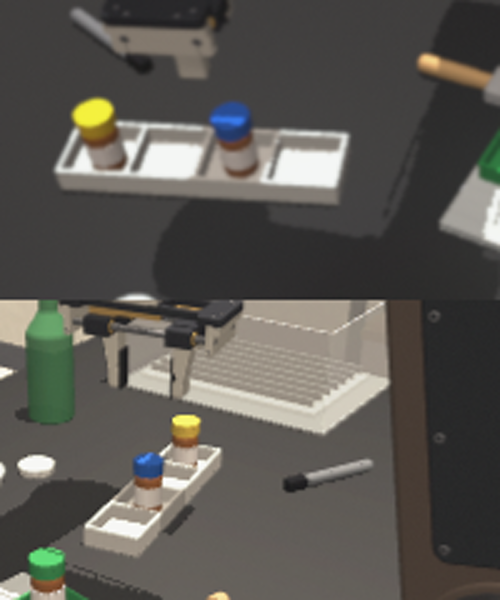

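Blue stands in its well. Next is green, the right-end cup.

Call:
apply_moves([
  {"tx": 0.274, "ty": -0.006, "tz": 0.011, "turn": 0.396, "gripper": 0.06},
  {"tx": 0.274, "ty": -0.006, "tz": 0.011, "turn": 0.396, "gripper": 0.06},
  {"tx": 0.274, "ty": -0.006, "tz": 0.011, "turn": 0.396, "gripper": 0.06},
  {"tx": 0.274, "ty": -0.006, "tz": 0.011, "turn": 0.396, "gripper": 0.06},
  {"tx": 0.274, "ty": -0.006, "tz": 0.011, "turn": 0.396, "gripper": 0.06},
])

```text
time_s: 16.55
tcp_pos: [0.46, 0.0452, 0.1766]
eef_rot: [-89.9, 0.1, 77.3]
contact_force: [1.6, 0.8, 0.8]
gripper_width: 0.0599
```

Call:
apply_moves([
  {"tx": 0.037, "ty": 0, "tz": 0.016, "turn": 0, "gripper": 0.06},
  {"tx": 0.037, "ty": 0, "tz": 0.016, "turn": 0, "gripper": 0.06},
])

```text
time_s: 16.75
tcp_pos: [0.4528, 0.087, 0.1769]
eef_rot: [-90.0, 0.0, 77.7]
contact_force: [-0.1, -0.3, 0.7]
gripper_width: 0.0602
```

```bash
python3 -c "
from h import *
capture('side')
p,d,T=grab('wrist','w17')
go(.453,.085,.073,77.4)
b=p[150:270,200:380,::-1]; cv2.imwrite('pics/b17.png',cv2.resize(b,None,fx=4,fy=4,interpolation=cv2.INTER_CUBIC))
"
```

```text
tx 0.0008 ty 0.1038 tz 0.0002 turn 0.0025 | pos [0.453  0.0842 0.1768] rot [-8.991e+01  7.000e-02  7.754e+01] F [ 0.9 -0.4 -0.2] t 16.85 w 0.0605 j [ 35.1   3.5 -30.8  -0.  -55.8 -47.6]
```

View pics/b17.png

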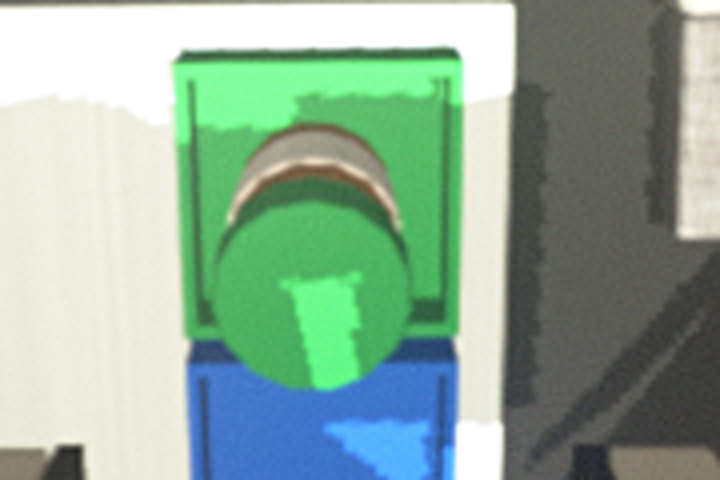

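The green lid at (278,224) is in the green cup, so I'll descend.

Call:
apply_moves([
  {"tx": 0, "ty": 0.04, "tz": -0.001, "turn": 0, "gripper": 0.06},
  {"tx": 0, "ty": 0.08, "tz": -0.001, "turn": 0, "gripper": 0.06},
  {"tx": 0, "ty": 0.103, "tz": -0.001, "turn": 0, "gripper": 0.06},
  {"tx": 0, "ty": 0.103, "tz": -0.001, "turn": 0, "gripper": 0.06},
  {"tx": 0, "ty": 0.103, "tz": -0.001, "turn": 0, "gripper": 0.045},
])

```text
time_s: 17.35
tcp_pos: [0.4549, 0.0822, 0.0746]
eef_rot: [-89.9, 0.1, 77.3]
contact_force: [-0.1, 0.0, -0.0]
gripper_width: 0.0562
```

Call:
apply_moves([
  {"tx": 0, "ty": 0, "tz": 0, "turn": 0, "gripper": 0.03},
  {"tx": 0, "ty": 0, "tz": 0, "turn": 0, "gripper": 0.03},
  {"tx": 0, "ty": 0, "tz": 0, "turn": 0, "gripper": 0.03},
], newtons=15)

```text
time_s: 17.65
tcp_pos: [0.4554, 0.0836, 0.0758]
eef_rot: [-90.1, -0.1, 77.4]
contact_force: [-1.0, -1.2, 4.6]
gripper_width: 0.0353
```

Call:
apply_moves([
  {"tx": 0, "ty": -0.02, "tz": 0, "turn": 0, "gripper": 0.03},
  {"tx": 0, "ty": -0.06, "tz": 0, "turn": 0, "gripper": 0.03},
  {"tx": 0, "ty": -0.107, "tz": 0, "turn": 0, "gripper": 0.03},
  {"tx": 0, "ty": -0.117, "tz": 0, "turn": 0, "gripper": 0.03},
])

```text
time_s: 18.05
tcp_pos: [0.4572, 0.0844, 0.1973]
eef_rot: [-90.4, -0.3, 77.5]
contact_force: [0.2, 1.5, -1.2]
gripper_width: 0.0355
```

```bash
python3 -c "
from h import *
grab('side','s18')
b=cv2.imread('pics/s18.png')[110:310,100:320]
cv2.imwrite('pics/b18.png',cv2.resize(b,None,fx=3,fy=3,interpolation=cv2.INTER_CUBIC))
go(.500,-.1178,.185,100.1)"
```

```text
tx -0.1880 ty 0.0116 tz -0.0861 turn -0.3955 | pos [0.4569 0.0844 0.1966] rot [-90.37  -0.32  77.44] F [0.7 1.1 0.7] t 18.10 w 0.0354 j [ 34.9   2.4 -29.2   0.1 -58.  -47.5]
```

View pics/b18.png

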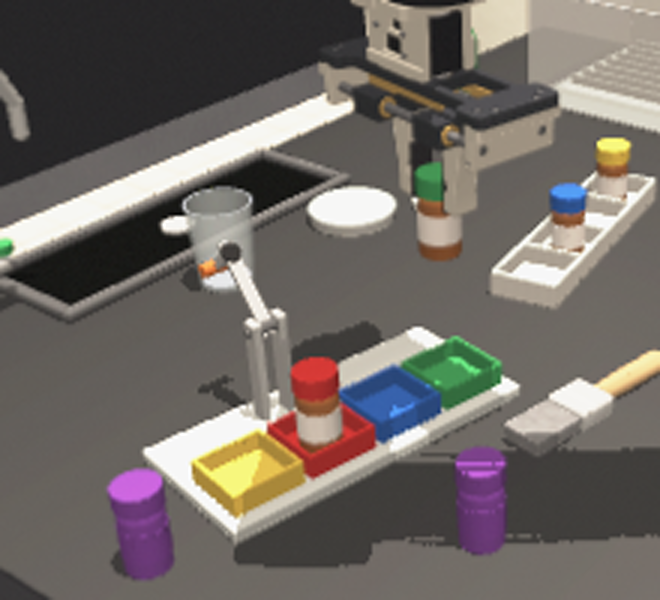

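Green is held upright. I'll take it to the left-end well, local +99.

Call:
apply_moves([
  {"tx": -0.188, "ty": 0.011, "tz": -0.086, "turn": -0.396, "gripper": 0.03},
  {"tx": -0.188, "ty": 0.011, "tz": -0.086, "turn": -0.396, "gripper": 0.03},
  {"tx": -0.188, "ty": 0.011, "tz": -0.086, "turn": -0.396, "gripper": 0.03},
  {"tx": -0.188, "ty": 0.011, "tz": -0.086, "turn": -0.396, "gripper": 0.03},
  {"tx": -0.188, "ty": 0.011, "tz": -0.086, "turn": -0.396, "gripper": 0.03},
])

```text
time_s: 18.6
tcp_pos: [0.4971, -0.1214, 0.1794]
eef_rot: [-89.9, -0.0, 100.1]
contact_force: [1.0, 0.8, -1.7]
gripper_width: 0.0358
```

```bash
python3 -c "
from h import *
capture('side')
go(.500,-.1178,.12,100.1)"
```

```text
tx 0.0053 ty 0.0590 tz -0.0035 turn -0.0020 | pos [ 0.4975 -0.1236  0.179 ] rot [-8.985e+01  2.000e-02  9.999e+01] F [ 1.9 -3.9 -1. ] t 18.65 w 0.0356 j [  8.    8.4 -24.8   0.  -56.9   1.9]
```

```bash
python3 -c "
from h import *
capture('side');capture('scene')
go(.500,-.1178,.12,100.1)"
```

```text
tx 0.0021 ty 0.0591 tz -0.0036 turn -0.0039 | pos [ 0.4968 -0.1205  0.1791] rot [-8.986e+01 -3.000e-02  9.988e+01] F [-0.3 -0.5 -1.2] t 18.75 w 0.0359 j [  8.4   8.3 -24.9  -0.  -56.9   1.5]
```

Call:
apply_moves([
  {"tx": 0.002, "ty": 0.04, "tz": -0.0035, "turn": 0, "gripper": 0.03},
  {"tx": 0.002, "ty": 0.08, "tz": -0.0035, "turn": 0, "gripper": 0.03},
  {"tx": 0.002, "ty": 0.107, "tz": -0.0035, "turn": 0, "gripper": 0.03},
  {"tx": 0.002, "ty": 0.112, "tz": -0.0035, "turn": 0, "gripper": 0.03},
  {"tx": 0.002, "ty": 0.112, "tz": -0.0035, "turn": 0, "gripper": 0.03},
])

```text
time_s: 19.25
tcp_pos: [0.4999, -0.1157, 0.0681]
eef_rot: [-89.9, -0.0, 100.1]
contact_force: [0.5, 0.3, -0.9]
gripper_width: 0.0357
```

```bash
python3 -c "
from h import *
grab('side','side19');
for n in ['scene','side']:
  grab(n,n+'19')
b=cv2.imread('pics/scene19.png')[170:290,90:290]
c=cv2.imread('pics/side19.png')[110:230,230:430]
cv2.imwrite('pics/b19.png',cv2.resize(np.vstack([b,c]),None,fx=2.5,fy=2.5,interpolation=cv2.INTER_CUBIC))
go(.500,-.1178,.065,100.1)"
```

```text
tx -0.0017 ty 0.0048 tz 0.0020 turn 0.0005 | pos [ 0.5017 -0.1158  0.0698] rot [-9.0120e+01  1.0000e-02  1.0013e+02] F [-0.   1.2 -1.5] t 19.40 w 0.0356 j [  8.9  16.2 -32.    0.  -41.7   1.2]
```

View pics/b19.png

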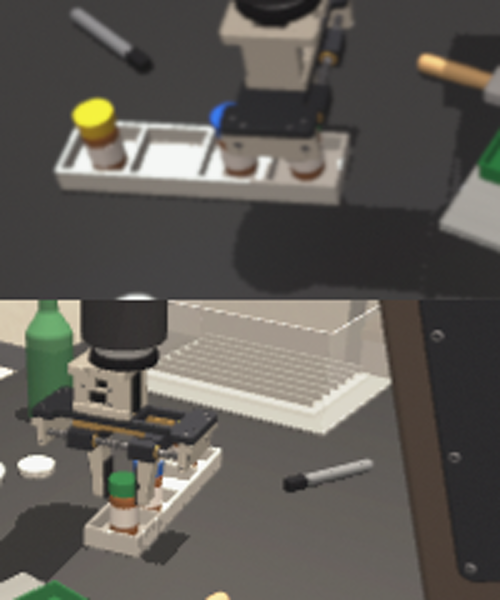

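Call:
apply_moves([
  {"tx": -0.0015, "ty": 0.003, "tz": 0.0015, "turn": 0, "gripper": 0.03},
  {"tx": -0.0015, "ty": 0.005, "tz": 0.0015, "turn": 0, "gripper": 0.03},
  {"tx": -0.0015, "ty": 0.0055, "tz": 0.0015, "turn": 0, "gripper": 0.03},
  {"tx": -0.0015, "ty": 0.0055, "tz": 0.0015, "turn": 0, "gripper": 0.05},
  {"tx": -0.0015, "ty": 0.0055, "tz": 0.0015, "turn": 0, "gripper": 0.06},
])

```text
time_s: 19.9
tcp_pos: [0.4998, -0.1181, 0.0637]
eef_rot: [-90.1, 0.0, 100.1]
contact_force: [-0.4, -0.6, -0.1]
gripper_width: 0.0463
```

Call:
apply_moves([
  {"tx": 0, "ty": 0, "tz": 0, "turn": 0, "gripper": 0.06},
  {"tx": 0, "ty": -0.02, "tz": 0, "turn": 0, "gripper": 0.06},
  {"tx": 0, "ty": -0.06, "tz": 0, "turn": 0, "gripper": 0.06},
  {"tx": 0, "ty": -0.11, "tz": 0, "turn": 0, "gripper": 0.06},
  {"tx": 0, "ty": -0.11, "tz": 0, "turn": 0, "gripper": 0.06},
])

```text
time_s: 20.4
tcp_pos: [0.5034, -0.1183, 0.1797]
eef_rot: [-90.6, 0.1, 100.2]
contact_force: [0.6, -0.4, 0.4]
gripper_width: 0.0598
```

```bash
python3 -c "
from h import *
for n in ['scene','side']:
  grab(n,n+'20')
b=cv2.imread('pics/scene20.png')[170:290,90:290]
c=cv2.imread('pics/side20.png')[110:230,230:430]
cv2.imwrite('pics/b20.png',cv2.resize(np.vstack([b,c]),None,fx=2.5,fy=2.5,interpolation=cv2.INTER_CUBIC))
go(.477,.2115,.19,-12.6)"
```

```text
tx 0.3284 ty -0.0155 tz -0.0348 turn 1.9665 | pos [ 0.5002 -0.1179  0.1745] rot [-9.0180e+01 -1.0000e-02  1.0007e+02] F [ 0.4  1.1 -1.2] t 20.50 w 0.0601 j [  8.6   8.7 -25.2  -0.  -56.    1.4]
```

View pics/b20.png

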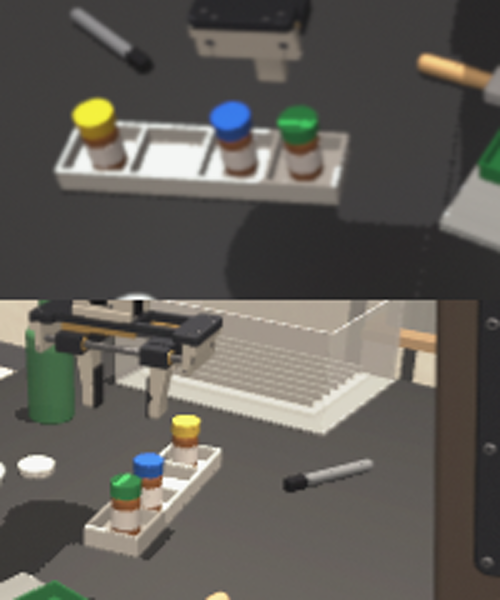

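Green is placed. Red comes last, with the jaws along the row so that the gripper body clears the folded finger.

Call:
apply_moves([
  {"tx": 0.328, "ty": -0.015, "tz": -0.035, "turn": 1.966, "gripper": 0.06},
  {"tx": 0.328, "ty": -0.015, "tz": -0.035, "turn": 1.966, "gripper": 0.06},
  {"tx": 0.328, "ty": -0.015, "tz": -0.035, "turn": 1.966, "gripper": 0.06},
  {"tx": 0.328, "ty": -0.015, "tz": -0.035, "turn": 1.966, "gripper": 0.06},
  {"tx": 0.328, "ty": -0.015, "tz": -0.035, "turn": 1.966, "gripper": 0.06},
])

```text
time_s: 21.0
tcp_pos: [0.4841, 0.0999, 0.1818]
eef_rot: [-89.9, 0.1, 62.4]
contact_force: [0.7, -0.5, 0.6]
gripper_width: 0.0603
```

```bash
python3 -c "
from h import *
go(.477,.2115,.19,-12.6)"
```

```text
tx 0.0956 ty -0.0082 tz 0.0580 turn 1.3088 | pos [0.4841 0.0999 0.1818] rot [-89.92   0.12  62.39] F [ 0.7 -0.5  0.6] t 21.00 w 0.0603 j [ 34.5   6.5 -26.6  -0.  -57.  -62.1]
```

Call:
apply_moves([
  {"tx": 0.095, "ty": -0.008, "tz": 0.058, "turn": 1.309, "gripper": 0.06},
  {"tx": 0.095, "ty": -0.008, "tz": 0.058, "turn": 1.309, "gripper": 0.06},
  {"tx": 0.095, "ty": -0.008, "tz": 0.058, "turn": 1.309, "gripper": 0.06},
  {"tx": 0.095, "ty": -0.008, "tz": 0.058, "turn": 1.309, "gripper": 0.06},
  {"tx": 0.095, "ty": -0.008, "tz": 0.058, "turn": 1.309, "gripper": 0.06},
])

```text
time_s: 21.5
tcp_pos: [0.4763, 0.2102, 0.1892]
eef_rot: [-90.1, 0.2, 20.8]
contact_force: [-0.1, -0.4, -0.2]
gripper_width: 0.0597
```

```bash
python3 -c "
from h import *
go(.477,.2115,.19,-12.6)"
```

```text
tx 0.0011 ty -0.0008 tz 0.0010 turn 0.5822 | pos [0.4763 0.2102 0.1892] rot [-90.05   0.18  20.76] F [-0.1 -0.4 -0.2] t 21.50 w 0.0597 j [  45.4    8.7  -23.    -0.   -58.5 -114.6]
```

Call:
apply_moves([
  {"tx": 0, "ty": 0, "tz": 0, "turn": 0.582, "gripper": 0.06},
  {"tx": 0, "ty": 0, "tz": 0, "turn": 0.582, "gripper": 0.06},
  {"tx": 0, "ty": 0, "tz": 0, "turn": 0.582, "gripper": 0.06},
  {"tx": 0, "ty": 0, "tz": 0, "turn": 0.582, "gripper": 0.06},
  {"tx": 0, "ty": 0, "tz": 0, "turn": 0.582, "gripper": 0.06},
])

```text
time_s: 22.0
tcp_pos: [0.4766, 0.2093, 0.1895]
eef_rot: [-90.1, 0.1, -12.4]
contact_force: [-0.8, 0.0, -0.2]
gripper_width: 0.0601
```

```bash
python3 -c "
from h import *
p,d,T=grab('wrist','w21')
go(.477,.2115,.073,-12.6)
cv2.imwrite('pics/b21.png',cv2.resize(p[130:290,180:400,::-1],None,fx=3,fy=3,interpolation=cv2.INTER_CUBIC))"
```

```text
tx -0.0002 ty 0.1168 tz 0.0022 turn 0.0076 | pos [0.4767 0.2093 0.1898] rot [-9.011e+01  9.000e-02 -1.216e+01] F [-0.5  0.2 -0.5] t 22.05 w 0.0600 j [  45.3    8.6  -23.    -0.   -58.6 -147.5]
```

View pics/b21.png

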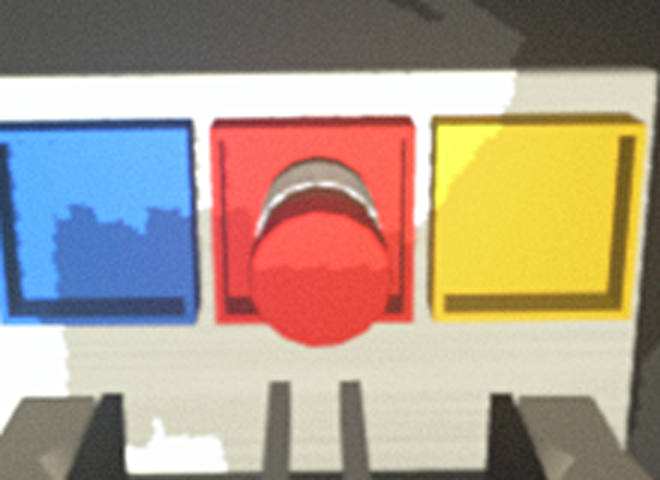

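```bash
python3 -c "
from h import *
T=np.load('pics/w21.npz')['T']
q=onplane('wrist',(286,221.7),.085,T); print(q,(np.linalg.inv(T)@np.append(q,1)).round(4))
for f,uv in [('w13',(279.75,220.5)),('w17',(278,223.75)),('w8',(279,225.7))]:
  T=np.load('pics/%s.npz'%f)['T'];q=onplane('wrist',uv,.085,T); print(f,q,(np.linalg.inv(T)@np.append(q,1)).round(4))
"
```

```text
[0.47771283 0.21138179 0.085     ] [8.000e-04 1.045e-01 2.500e-03 1.000e+00]
w13 [0.46982637 0.14077406 0.085     ] [-0.0033  0.0953 -0.002   1.    ]
w17 [0.45544815 0.08256895 0.085     ] [-0.0021  0.0918 -0.0032  1.    ]
w8 [0.49744278 0.27409776 0.085     ] [ 5.0e-04  9.5e-02 -2.6e-03  1.0e+00]
```

The red lid at (286,222) is in the red cup and the neighbouring cups are empty. I'll descend.

Call:
apply_moves([
  {"tx": 0.001, "ty": 0.045, "tz": 0.0022, "turn": 0, "gripper": 0.06},
  {"tx": 0.001, "ty": 0.09, "tz": 0.0022, "turn": 0, "gripper": 0.06},
  {"tx": 0.001, "ty": 0.116, "tz": 0.0022, "turn": 0, "gripper": 0.06},
  {"tx": 0.001, "ty": 0.116, "tz": 0.0022, "turn": 0, "gripper": 0.06},
  {"tx": 0.001, "ty": 0.116, "tz": 0.0022, "turn": 0, "gripper": 0.045},
])

```text
time_s: 22.55
tcp_pos: [0.4788, 0.2116, 0.0751]
eef_rot: [-90.1, 0.0, -12.2]
contact_force: [0.5, 0.3, 0.7]
gripper_width: 0.0563
```

Call:
apply_moves([
  {"tx": 0, "ty": 0, "tz": 0, "turn": 0, "gripper": 0.03},
  {"tx": 0, "ty": 0, "tz": 0, "turn": 0, "gripper": 0.03},
  {"tx": 0, "ty": 0, "tz": 0, "turn": 0, "gripper": 0.03},
], newtons=15)

```text
time_s: 22.85
tcp_pos: [0.4794, 0.2122, 0.0765]
eef_rot: [-89.9, -0.1, -12.3]
contact_force: [-1.0, -0.1, 3.6]
gripper_width: 0.0355
```

Call:
apply_moves([
  {"tx": 0, "ty": -0.02, "tz": 0, "turn": 0, "gripper": 0.03},
  {"tx": 0, "ty": -0.06, "tz": 0, "turn": 0, "gripper": 0.03},
  {"tx": 0, "ty": -0.11, "tz": 0, "turn": 0, "gripper": 0.03},
  {"tx": 0, "ty": -0.13, "tz": 0, "turn": 0, "gripper": 0.03},
])

```text
time_s: 23.25
tcp_pos: [0.4803, 0.2126, 0.2105]
eef_rot: [-89.7, -0.3, -12.3]
contact_force: [1.2, 0.9, -1.2]
gripper_width: 0.0356
```

```bash
python3 -c "
from h import *
grab('side','s22')
b=cv2.imread('pics/s22.png')[110:310,100:320]
cv2.imwrite('pics/b22.png',cv2.resize(b,None,fx=3,fy=3,interpolation=cv2.INTER_CUBIC))
go(.5232,-.2477,.19,100.1)"
```

```text
tx 0.1390 ty 0.0223 tz -0.4414 turn -1.9609 | pos [0.481  0.2131 0.2123] rot [-89.58  -0.38 -12.25] F [1.3 0.3 1.8] t 23.30 w 0.0355 j [ 4.530e+01  7.600e+00 -2.110e+01  1.000e-01 -6.080e+01 -1.476e+02]
```

View pics/b22.png

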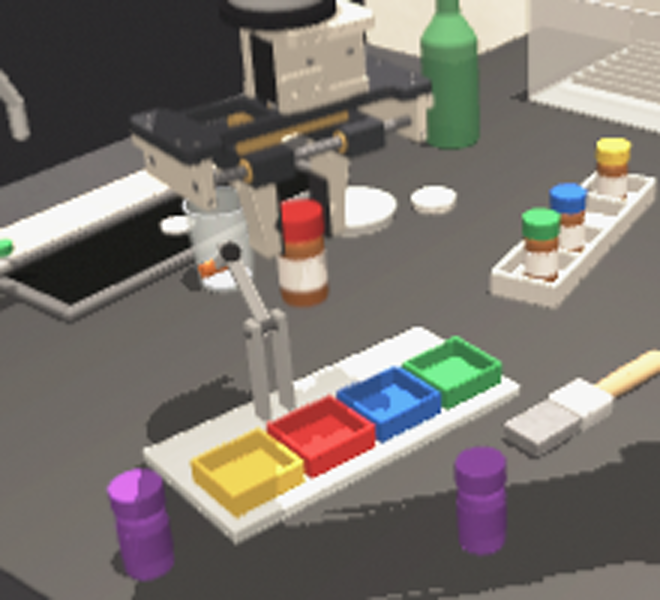

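Call:
apply_moves([
  {"tx": 0.139, "ty": 0.01, "tz": -0.441, "turn": -1.961, "gripper": 0.03},
  {"tx": 0.139, "ty": 0.01, "tz": -0.441, "turn": -1.961, "gripper": 0.03},
  {"tx": 0.139, "ty": 0.01, "tz": -0.441, "turn": -1.961, "gripper": 0.03},
  {"tx": 0.139, "ty": 0.01, "tz": -0.441, "turn": -1.961, "gripper": 0.03},
  {"tx": 0.139, "ty": 0.01, "tz": -0.441, "turn": -1.961, "gripper": 0.03},
])

```text
time_s: 23.8
tcp_pos: [0.4996, -0.0144, 0.2006]
eef_rot: [-90.0, -0.1, 26.8]
contact_force: [1.5, 0.6, -1.0]
gripper_width: 0.0357
```

```bash
python3 -c "
from h import *
go(.5232,-.2477,.2,100.1)"
```

```text
tx -0.0840 ty 0.0006 tz -0.2189 turn -1.2798 | pos [ 0.4996 -0.0144  0.2006] rot [-8.999e+01 -6.000e-02  2.677e+01] F [ 1.5  0.6 -1. ] t 23.80 w 0.0357 j [ 20.9   5.9 -24.6  -0.  -59.4 -84.1]
```

Call:
apply_moves([
  {"tx": -0.084, "ty": 0, "tz": -0.219, "turn": -1.28, "gripper": 0.03},
  {"tx": -0.084, "ty": 0, "tz": -0.219, "turn": -1.28, "gripper": 0.03},
  {"tx": -0.084, "ty": 0, "tz": -0.219, "turn": -1.28, "gripper": 0.03},
  {"tx": -0.084, "ty": 0, "tz": -0.219, "turn": -1.28, "gripper": 0.03},
  {"tx": -0.084, "ty": 0, "tz": -0.219, "turn": -1.28, "gripper": 0.03},
])

```text
time_s: 24.3
tcp_pos: [0.5208, -0.2323, 0.2006]
eef_rot: [-90.0, -0.0, 64.5]
contact_force: [0.5, 0.2, -1.7]
gripper_width: 0.0353
```

```bash
python3 -c "
from h import *
go(.5232,-.2477,.2,100.1)"
```

```text
tx -0.0128 ty 0.0006 tz -0.0087 turn -0.6219 | pos [ 0.5208 -0.2323  0.2006] rot [-9.003e+01 -3.000e-02  6.446e+01] F [ 0.5  0.2 -1.7] t 24.30 w 0.0353 j [ -4.4  12.6 -16.3  -0.  -61.  -21.1]
```

Call:
apply_moves([
  {"tx": -0.0128, "ty": 0.01, "tz": -0.0087, "turn": -0.622, "gripper": 0.03},
  {"tx": -0.0128, "ty": 0.03, "tz": -0.0087, "turn": -0.622, "gripper": 0.03},
  {"tx": -0.0128, "ty": 0.05, "tz": -0.0087, "turn": -0.622, "gripper": 0.03},
  {"tx": -0.0128, "ty": 0.05, "tz": -0.0087, "turn": -0.622, "gripper": 0.03},
  {"tx": -0.0128, "ty": 0.05, "tz": -0.0087, "turn": -0.622, "gripper": 0.03},
])

```text
time_s: 24.8
tcp_pos: [0.5228, -0.246, 0.1497]
eef_rot: [-89.9, -0.0, 99.9]
contact_force: [0.8, 0.3, -0.9]
gripper_width: 0.0355
```

```bash
python3 -c "
from h import *
capture('side')
grab('scene','scene23')
b=cv2.imread('pics/scene23.png')[150:290,90:290]
cv2.imwrite('pics/b23.png',cv2.resize(b,None,fx=3,fy=3,interpolation=cv2.INTER_CUBIC))
go(.5232,-.2477,.066,100.1)"
```

```text
tx -0.0016 ty 0.0847 tz 0.0006 turn -0.0088 | pos [ 0.5235 -0.246   0.1507] rot [-9.004e+01  1.000e-02  9.960e+01] F [ 0.2  0.3 -2. ] t 24.90 w 0.0356 j [ -5.8  16.  -19.    0.  -55.   15.4]
```

View pics/b23.png

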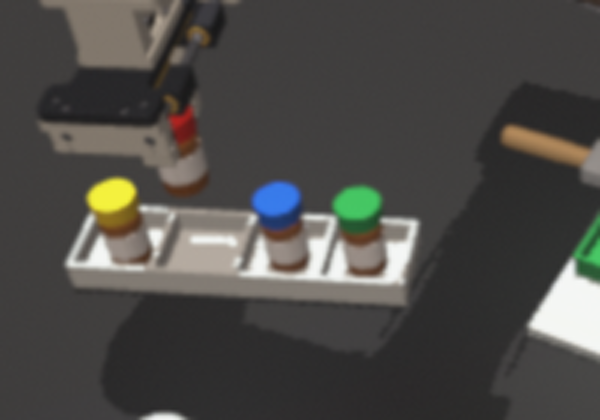

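Red hangs above the last free well, second from the right, so I'll lower it.

Call:
apply_moves([
  {"tx": -0.0015, "ty": 0.04, "tz": 0.0005, "turn": 0, "gripper": 0.03},
  {"tx": -0.0015, "ty": 0.07, "tz": 0.0005, "turn": 0, "gripper": 0.03},
  {"tx": -0.0015, "ty": 0.082, "tz": 0.0005, "turn": 0, "gripper": 0.03},
  {"tx": -0.0015, "ty": 0.082, "tz": 0.0005, "turn": 0, "gripper": 0.03},
  {"tx": -0.0015, "ty": 0.082, "tz": 0.0005, "turn": 0, "gripper": 0.03},
])

```text
time_s: 25.4
tcp_pos: [0.524, -0.2476, 0.0695]
eef_rot: [-90.1, 0.0, 99.7]
contact_force: [-0.3, 1.6, -0.8]
gripper_width: 0.0358
```

```bash
python3 -c "
from h import *
go(.5232,-.2477,.066,100.1)"
```

```text
tx 0.0001 ty 0.0035 tz 0.0008 turn -0.0064 | pos [ 0.524  -0.2476  0.0695] rot [-9.007e+01  4.000e-02  9.973e+01] F [-0.3  1.6 -0.8] t 25.40 w 0.0358 j [ -6.   21.4 -23.8   0.  -44.8  15.7]
```

Call:
apply_moves([
  {"tx": 0, "ty": 0.003, "tz": 0, "turn": 0, "gripper": 0.03},
  {"tx": 0, "ty": 0.0045, "tz": 0, "turn": 0, "gripper": 0.03},
  {"tx": 0, "ty": 0.0045, "tz": 0, "turn": 0, "gripper": 0.03},
  {"tx": 0, "ty": 0.0045, "tz": 0, "turn": 0, "gripper": 0.05},
  {"tx": 0, "ty": 0.0045, "tz": 0, "turn": 0, "gripper": 0.06},
])

```text
time_s: 25.9
tcp_pos: [0.5235, -0.2476, 0.0644]
eef_rot: [-90.1, 0.0, 99.8]
contact_force: [-0.4, -0.4, 0.2]
gripper_width: 0.0463
```

Call:
apply_moves([
  {"tx": 0, "ty": 0, "tz": 0, "turn": 0, "gripper": 0.06},
  {"tx": 0, "ty": -0.02, "tz": 0, "turn": 0, "gripper": 0.06},
  {"tx": 0, "ty": -0.06, "tz": 0, "turn": 0, "gripper": 0.06},
  {"tx": 0, "ty": -0.11, "tz": 0, "turn": 0, "gripper": 0.06},
  {"tx": 0, "ty": -0.14, "tz": 0, "turn": 0, "gripper": 0.06},
])

```text
time_s: 26.4
tcp_pos: [0.5241, -0.248, 0.2075]
eef_rot: [-90.2, 0.1, 99.8]
contact_force: [1.0, 1.2, 0.0]
gripper_width: 0.0598
```

```bash
python3 -c "
from h import *
go(.46,-.215,.30,10)"
```

```text
tx 0.0434 ty -0.0925 tz 0.0575 turn 1.5671 | pos [ 0.5241 -0.248   0.2075] rot [-90.18   0.11  99.79] F [1.  1.2 0. ] t 26.40 w 0.0598 j [ -6.   13.  -14.8   0.1 -62.   15.7]
```

Call:
apply_moves([
  {"tx": 0.043, "ty": -0.0925, "tz": 0.0575, "turn": 1.567, "gripper": 0.06},
  {"tx": 0.043, "ty": -0.0925, "tz": 0.0575, "turn": 1.567, "gripper": 0.06},
  {"tx": 0.043, "ty": -0.0925, "tz": 0.0575, "turn": 1.567, "gripper": 0.06},
  {"tx": 0.043, "ty": -0.0925, "tz": 0.0575, "turn": 1.567, "gripper": 0.06},
  {"tx": 0.043, "ty": -0.0925, "tz": 0.0575, "turn": 1.567, "gripper": 0.06},
])

```text
time_s: 26.9
tcp_pos: [0.4589, -0.2147, 0.2975]
eef_rot: [-90.1, -0.1, 56.5]
contact_force: [-0.4, 0.5, -0.8]
gripper_width: 0.0599
```

Call:
apply_moves([
  {"tx": 0, "ty": 0, "tz": 0, "turn": 0.85, "gripper": 0.06},
  {"tx": 0, "ty": 0, "tz": 0, "turn": 0.85, "gripper": 0.06},
  {"tx": 0, "ty": 0, "tz": 0, "turn": 0.85, "gripper": 0.06},
  {"tx": 0, "ty": 0, "tz": 0, "turn": 0.85, "gripper": 0.06},
  {"tx": 0, "ty": 0, "tz": 0, "turn": 0.85, "gripper": 0.06},
])

```text
time_s: 27.4
tcp_pos: [0.459, -0.2149, 0.2962]
eef_rot: [-90.0, 0.0, 13.5]
contact_force: [0.2, 0.3, -0.1]
gripper_width: 0.06
```

Call:
apply_moves([
  {"tx": 0, "ty": 0, "tz": 0, "turn": 0.1, "gripper": 0.06},
  {"tx": 0, "ty": 0, "tz": 0, "turn": 0.1, "gripper": 0.06},
  {"tx": 0, "ty": 0, "tz": 0, "turn": 0.1, "gripper": 0.06},
])

```text
time_s: 27.7
tcp_pos: [0.4591, -0.2149, 0.2962]
eef_rot: [-90.0, 0.0, 8.3]
contact_force: [-0.7, -1.5, 0.1]
gripper_width: 0.0597
```

```bash
python3 -c "
from h import *
for n in ['wrist','scene','side']: grab(n,n+'24')
cv2.imwrite('pics/b24.png',cv2.resize(cv2.imread('pics/wrist24.png')[150:290,130:410],None,fx=2.8,fy=2.8,interpolation=cv2.INTER_CUBIC))
go(.46,-.215,.30,10)"
```

```text
tx 0.0008 ty -0.0037 tz -0.0002 turn -0.0314 | pos [ 0.4591 -0.2149  0.2963] rot [-90.   -0.    8.2] F [ 1.1 -0.5 -0.4] t 27.85 w 0.0601 j [ -2.9   2.7 -15.2  -0.  -72.1 -78.9]
```

View pics/b24.png

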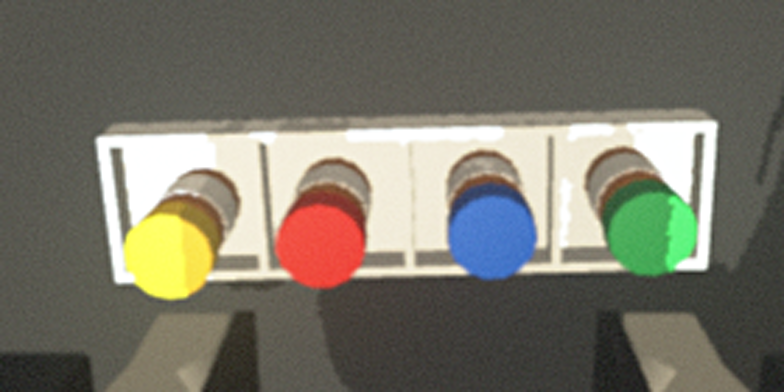

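View pics/side24.png

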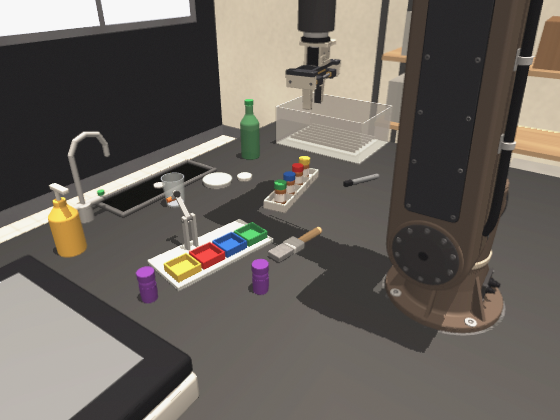

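View pics/scene24.png

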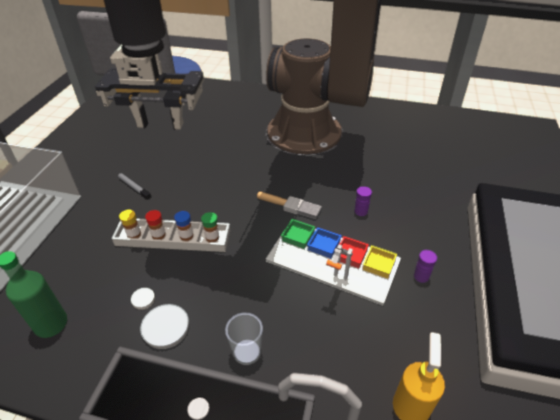

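```bash
python3 -c "
from h import *
T=np.load('pics/wrist24.npz')['T']
f=lambda u,v,z: onplane('wrist',(130+u/2.8,150+v/2.8),z,T)[:2]
C=np.array([f(*q,.025) for q in [(97,136),(716,122),(708,268),(115,282)]])
c=C.mean(0); print('tray',c,[np.linalg.norm(C[i]-C[i-1]).round(4) for i in range(4)])
ey=(C[1]+C[2]-C[0]-C[3]);ey/=np.linalg.norm(ey);ex=np.array([ey[1],-ey[0]])
for n,q in dict(Y=(168,255),R=(321,243),B=(491,232),G=(651,230)).items():
  d=f(*q,.075)-c; print(n,(d@ex).round(4),(d@ey).round(4))
U=[]
for n,roi in [('scene',(322,342,255,275)),('side',(155,190,190,210))]:
  p=np.load('pics/%s24.npz'%n)['p']; m=mask(p,'orange',130,60); M=np.zeros_like(m); x0,x1,y0,y1=roi; M[y0:y1,x0:x1]=m[y0:y1,x0:x1]
  k=np.argwhere(M>0)[:,::-1]; print(n,len(k),k.mean(0)); U.append(ray(n,k.mean(0)))
b=tri(U); print('bar',b); e=np.array([np.cos(np.radians(12.6)),-np.sin(np.radians(12.6))])
h=np.array([.480,.210])+.065*e; dx=(b[:2]-h)@e; dz=b[2]-.092; print(dx,dz,'angle rad',np.radians(156.7)-np.arctan2(dz,dx))
"
```

```text
tray [ 0.5193378 -0.2141368] [np.float64(0.069), np.float64(0.2684), np.float64(0.0684), np.float64(0.27)]
Y 0.0017 -0.0946
R -0.002 -0.0336
B -0.005 0.0334
G -0.0042 0.0964
scene 67 [333.71641791 264.29850746]
side 27 [169.33333333 199.07407407]
bar [0.6094499  0.18765119 0.12277591]
0.06620756434302912 0.030775905464802994 angle rad 2.2998050604806872
```

All four jars are within about 5 mm of their well centres, and the finger angle comes out at 2.30 rad. The gripper is clear, so I'm handing in.

```bash
python3 -c "
from plant import r
print(r.get_state()['qd'].round(2)); print(r.close_job())"
```

```text
[ 0.03  0.06  0.05 -0.03  0.01 -0.51]
the job is handed in; nothing more can be done
None
```

I folded the hold-down finger back first, gripping its orange bar by the ends and leading it along its arc, while all four jars stood in their cups. I then moved yellow, blue, green and red to the tray, so from left to right it now reads green, blue, red, yellow (the cups read yellow, red, blue, green). The job was handed in at about 28 s; it reports no verdict.

- **Jars:** the last pictures show each jar upright in its mirrored well, at most about 5 mm from its centre (limit 16 mm).
- **Finger:** two views put its bar at 2.30 rad, against its stop.
- **Clear of the scene:** the gripper was open and about 0.2 m above the jars. I saw no sign that the purple look-alikes had been touched.
- **Disagreements:** my estimates of the tray centre differed by up to about 9 mm in x and y between early views. I used the closest wrist view, and the final wrist view agreed with it to 2 mm.
- **Refused call:** my first move call was refused because it left out the gripper value; the arm did not move.

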